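Get the bench shaker ready to be moved

ROBOT

A 6-joint arm with a two-finger parallel gripper is mounted at the origin on the work surface. World frame = base frame: x ahead of the robot, y to its left, z up, the work surface at z = 0. Lengths are in m, angles in rad, forces in N, time in s.
With the tool pointing down it reaches from about 0.275 to 0.825 m from the base axis. Payload 5.2 kg.
Tool frame: the origin (TCP) lies midway between the tips of the shut fingers; the grasp point (between the pads) lies 19 mm behind it; z points along the fingers, x is the direction in which the jaws open and shut, and the axes are right-handed (so a half turn about z gives the same grasp; the last joint's range is limited). The gripper opens to 93 mm and grips with 3 to 60 N. Pads are 15 mm wide; open, the fingers measure 128 mm over their backs; the gripper's body (75 mm by 188 mm) begins 65 mm behind the grasp point.
Start: joints at [0.921, 0.259, 1.535, -0, 1.348, -0.203], TCP at [0.238, 0.496, 0.219] pointing down, gripper open.
Joint ranges: [-3.14, 3.14], [-0.91, 2.08], [0.19, 2.58], [-1.22, 4.36], [0.22, 2.71], [-3.12, 3.12]. Speed limits (rad/s): [2.57, 2.57, 3.14, 3.14, 3.14, 3.14].

INTERFACE

Orientations are given as a 3x3 rotation matrix whose columns are the frame's x, y, z axes.
In Python, from bench import env gives the robot as it stands. The module is installed in compiled form; this text tells all that it offers.
- The arm moves only by the shell command python3 -m creep 'ROWS' [OPENING] [FORCE]. ROWS is JSON, a list that holds one entry, the list of rows, each a list of 6 numbers: the shift along the tool's x, y, z scaled (see below), then the turn, a rotation vector about the tool's x, y, z scaled (see below). A call has 1 to 20 rows; each row is the pose to reach, as a shift and turn from the pose measured when the call began, along the tool's axes at that moment; what a row does not reach only later rows make up. The controller multiplies each number of a shift by 50 cm and each number of a turn by 45 degrees. A row lasts 1/10 s, in which the tool goes at most 50 mm and 8.59 degrees, less where a joint would pass 70% of its speed; a pose out of reach is approached as far as the arm can. A call with a number of a shift or a turn outside -1 to 1 is refused whole. A call with a gripper value outside its range is refused whole. OPENING is the opening, from 0 (shut) to 1 (fully open), set as the call begins (- or left out, the last holds). The fingers move at their own pace and stop on an object; FORCE is the grip in N (left out, the last holds). Time passes only in rows, so rows that repeat a pose let the fingers close. It gives the time, the measured TCP pose, the force and the opening at its end, in the units of the state.
- env.get_state(): the state, without advancing time (a new reading comes with each control period).
- env.capture(name): name is "side" or "top" or "wrist"; returns a dict with "color" (384x512x3 uint8, blue, green, red), "K" (3x3 intrinsics, pixels), "distortion" ([k1, k2, p1, p2, k3] as OpenCV has them; the pictures are not rectified), "cam_to_world" (4x4, takes a point from camera to world coordinates). Camera axes: x right, y down, z forward; pixel columns grow to the right and rows downward; lengths in m; the calibration is good to about 2 mm. A picture is of the moment at which its call begins. There is no depth.
- env.hand_in(): hands the job in, once; it reports no verdict.
The state is a dict: "time_s": time; "joint_pos": joint angles; "joint_velocities": joint speeds; "joint_efforts": joint torques, N m; "position": TCP position; "orientation": TCP orientation; "ft_force": force on the tool from outside, world axes, zero at the start; "torque": the same for the moment, N m; "finger_gap": opening from 0.0 (shut) to 1.0 (fully open).
Only numpy, scipy, OpenCV 4.12 (cv2) and the standard library are available. Lean on these libraries where they do the work, as an engineer would, in place of code of your own. Each camera call takes 0.05 s, during which the arm holds its last target.

TASK

The shaker is about to be moved to another bench. Slide every loose brass ring lying in front of it over the upright post, lift the steel canister by its handle off its stand and set it upright, wholly on the round grey mat. Screw the lever bolt in clockwise until it is snug with its lever still standing up; only once all the rings are on and the bolt is snug, fold the lever fully down over the post. Leave the dropper bottle and the jar where they are.

Things in the scene. Friction and masses are not known exactly. Their poses are not given: they have to be found in the camera images.
- shaker: compact bench shaker, cream base, aluminium platform, 150 (x) x 360 (y) x 50 mm high; origin under its centre on the table, z up. Fixed, but place and yaw vary. On the platform along its own y: black round canister stand (y = +120 mm), upright ring post (y = -30 mm), lever bolt in its grey boss (y = -118 mm; boss radius 17 mm, 38 mm tall).
- stand_top (a point): centre of the top face of the black rubber canister stand (a disc 90 mm across, 10 mm tall), 60 mm above the table
- post_foot (a point): foot of the upright steel ring post, on its axis at platform level (50 mm above the table). The post is 12 mm in diameter and 66 mm tall, its last 8 mm tapered to 5 mm. It takes all five rings.
- post_tip (a point): tip of the ring post, on its axis, 116 mm above the table
- bolt (a joint): turn of the upright captive lever-headed bolt, rad. Grows as the bolt is turned clockwise seen from above, which screws it down 1.6 mm per rad. Starts at 1.0 to 3.6; snug at its stop, 6.283, where its 31 mm wide round flange meets the boss. Takes about 0.15 N m to turn and stays where left. Turn it by its upright lever, pinched from above on the two wide faces.
- lever (a joint): fold of the bolt's lever, rad: 0 = straight up along the bolt's axis (as at the start), 1.571 = folded flat. It folds one way only, towards one wide face: in the shaker's frame, at the angle pi/2 - bolt from +x; so with the bolt snug along the shaker's +y, over the ring post, keeping the rings on. About 2.5 N at its end moves it; it stays where left.
- lever_pivot (a point): pivot of the lever, on the bolt's axis; 126 mm above the table when the bolt is snug, higher when it is out
- lever_end (a point): middle of the lever's free end, 98 mm from the pivot. The lever is a steel bar 20 mm wide and 10 mm thick, dark blue on its outer half; its pivot lies midway in its thickness
- canister: closed steel sample canister, radius 37 mm, 80 mm to the lid, about 0.45 kg; origin at the centre of its underside, z up. Starts upright on the stand. Its black arched handle has a crossbar 10 mm thick along the canister's own y, 64 mm long, centre line 118 mm above the origin, 33 mm free beneath it, and a 10 mm upright at each end.
- mat: round grey mat with a greenish top lying fixed on the table, radius 75 mm, 3 mm thick; origin at the centre of its underside. It lies left or right of the shaker's front.
- dropper: amber dropper bottle, 42 mm wide, 85 mm tall, origin at the centre of its underside: a bystander, on the other side from the mat
- jar: white jar with green cap, 60 mm wide, 70 mm tall, origin at the centre of its underside: a bystander beside the far end of the shaker
- ring1: brass balance ring lying flat on the table in front of the shaker, 40 mm outside diameter, 18 mm hole, 12 mm tall, 90 g; origin at the centre of its underside. Three to five of the five alike rings are there; absent ones have no pose.
- ring2: brass balance ring lying flat on the table in front of the shaker, 40 mm outside diameter, 18 mm hole, 12 mm tall, 90 g; origin at the centre of its underside. Three to five of the five alike rings are there; absent ones have no pose.
- ring3: brass balance ring lying flat on the table in front of the shaker, 40 mm outside diameter, 18 mm hole, 12 mm tall, 90 g; origin at the centre of its underside. Three to five of the five alike rings are there; absent ones have no pose.
- ring4: brass balance ring lying flat on the table in front of the shaker, 40 mm outside diameter, 18 mm hole, 12 mm tall, 90 g; origin at the centre of its underside. Three to five of the five alike rings are there; absent ones have no pose.
- ring5: brass balance ring lying flat on the table in front of the shaker, 40 mm outside diameter, 18 mm hole, 12 mm tall, 90 g; origin at the centre of its underside. Three to five of the five alike rings are there; absent ones have no pose.
There are look-alikes about, which are no part of the job. Leave any blue look-alike of the ring3 alone.

How it is judged:
On the way, in this order (a step that is already met when the one before it is completed fails the run):
1. all rings are on the post and the bolt is screwed in snug, its lever still standing up (horizontal distance between each of ring1, ring2, ring3, ring4, ring5 and post_foot below 0.006 m and z of each of ring1, ring2, ring3, ring4, ring5 in the frame of shaker below 0.103 m and angle between each of ring1, ring2, ring3, ring4, ring5's own z axis and vertical below 0.15 rad and linear speed of each of ring1, ring2, ring3, ring4, ring5 below 0.03 m/s and value of joint bolt above 6 rad and value of joint lever below 0.6 rad), for 0.2 s.
2. the lever is folded down over the post (value of joint bolt above 6 rad and value of joint lever above 1.4 rad), for 0.2 s.
At the end, for the whole second after the job is handed in: Every ring present is on the post (within 6 mm of its axis, lying flat, at rest); the canister stands upright at rest on the mat, its centre within 42 mm of the mat's centre; the bolt is snug (above 6.0 rad) and the lever folded down (above 1.4 rad) (all of step 2 and horizontal distance between each of ring1, ring2, ring3, ring4, ring5 and post_foot below 0.006 m and z of each of ring1, ring2, ring3, ring4, ring5 in the frame of shaker below 0.103 m and angle between each of ring1, ring2, ring3, ring4, ring5's own z axis and vertical below 0.15 rad and linear speed of each of ring1, ring2, ring3, ring4, ring5, canister below 0.03 m/s and horizontal distance between canister and mat below 0.042 m and z of canister in the frame of mat below 0.008 m and angle between canister's own z axis and vertical below 0.08 rad); the robot touches nothing.
It fails at once if the dropper bottle is shoved more than 4 cm or tipped (distance of dropper from where it was at the start of the episode above 0.04 m or angle between dropper's own z axis and vertical above 0.6 rad).
It fails at once if the jar is shoved more than 4 cm or tipped (distance of jar from where it was at the start of the episode above 0.04 m or angle between jar's own z axis and vertical above 0.6 rad).
Of ring1, ring2, ring3, ring4, ring5 only 3 to 5 are there at a start; the rules pass over those that are not, and their reading is None.
At some moment in a run one of ring1, ring2, ring3, ring4, ring5 may be knocked a few centimetres aside while the robot is not near it.
Once in a run the grip may slacken for a moment while it holds something.
It also fails if it takes over 210 s, if anything falls off the work surface, if the arm or the gripper's body presses on something with over 40 N, if the wrist force passes 120 N, or if a joint passes its speed limit or range.

## Working session

There is one attempt and no reset: what is moved stays moved. The work goes in short steps, Python scripts to look and compute and a shell command to move; the robot and the scene stay as the last step left them, time stands still between calls to the robot, and variables do not carry over. Pictures are saved under pics/ and viewed, and the job is handed in when it is done.

```bash
mkdir -p pics; ls; cat > h.py <<'E'
import numpy as np,cv2
from bench import env
def cap(n,f=None):
    c=env.capture(n)
    if f: cv2.imwrite('pics/'+f,c['color'])
    return c
def ray(c,u,v):
    K=np.array(c['K'],float);d=np.array(c['distortion'],float)
    p=cv2.undistortPoints(np.array([[[u,v]]],float),K,d)[0,0]
    T=np.array(c['cam_to_world']);r=T[:3,:3]@np.array([p[0],p[1],1]);return T[:3,3],r/np.linalg.norm(r)
def onz(c,u,v,z):
    o,r=ray(c,u,v);return o+r*(z-o[2])/r[2]
def proj(c,P):
    T=np.linalg.inv(np.array(c['cam_to_world']));P=np.atleast_2d(P)@T[:3,:3].T+T[:3,3]
    return cv2.projectPoints(P,np.zeros(3),np.zeros(3),np.array(c['K'],float),np.array(c['distortion'],float))[0][:,0]
E
python3 - <<'E'
from h import *
np.set_printoptions(precision=4,suppress=True)
for n in ['side','top','wrist']:
    c=cap(n,n+'0.png');print(n,np.array(c['K']).tolist(),c['distortion'],'\n',np.array(c['cam_to_world']))
print(env.get_state())
E
```

```text
pics
side [[430.02465198280424, 0.0, 262.94713489781583], [0.0, 430.02465198280424, 191.81833990089973], [0.0, 0.0, 1.0]] [-0.1466  0.      0.      0.      0.    ] 
 [[-0.9582 -0.2019  0.2029  0.3355]
 [-0.2857  0.6307 -0.7215  0.8157]
 [ 0.0177 -0.7493 -0.662   0.8783]
 [ 0.      0.      0.      1.    ]]
top [[414.5051502375929, 0.0, 250.67893994941014], [0.0, 414.5051502375929, 191.3893925755658], [0.0, 0.0, 1.0]] [-0.052  0.     0.     0.     0.   ] 
 [[ 0.0282 -0.9872  0.157   0.3774]
 [-0.9994 -0.025   0.0222 -0.0169]
 [-0.018  -0.1575 -0.9874  1.1747]
 [ 0.      0.      0.      1.    ]]
wrist [[284.4485790026834, 0.0, 251.60511524464496], [0.0, 284.4485790026834, 191.4358376021826], [0.0, 0.0, 1.0]] [0.0126 0.     0.     0.     0.    ] 
 [[ 0.4325  0.873   0.2254  0.175 ]
 [ 0.9017 -0.4182 -0.1101  0.5265]
 [-0.0018  0.2509 -0.968   0.3845]
 [ 0.      0.      0.      1.    ]]
{'time_s': 0.15, 'joint_pos': array([ 0.9212,  0.2592,  1.5358, -0.    ,  1.3481, -0.2028]), 'joint_velocities': array([ 0.0008, -0.0042, -0.0025,  0.0001,  0.001 ,  0.0005]), 'joint_efforts': array([  0.0015, -43.7645, -28.4234,   0.0718,   0.0381,  -0.0001]), 'position': array([0.2374, 0.4957, 0.218 ]), 'orientation': array([[ 0.4321,  0.9018, -0.0009],
       [ 0.9018, -0.4321, -0.0012],
       [-0.0014, -0.0003, -1.    ]]), 'ft_force': array([-0.3211,  0.0621, -0.5755]), 'torque': array([ 0.0327, -0.0395, -0.0303]), 'finger_gap': 0.99988194803817}
```

View pics/top0.png

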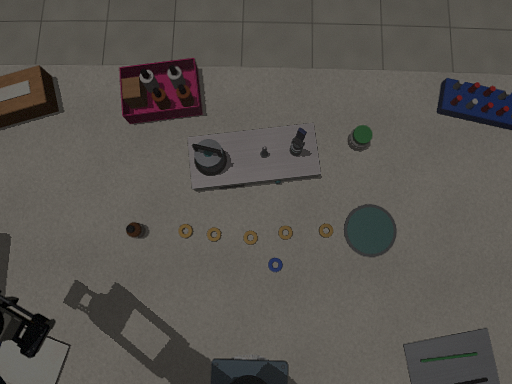

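View pics/side0.png

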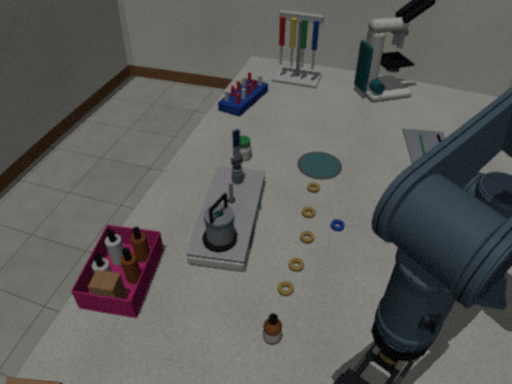

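View pics/wrist0.png

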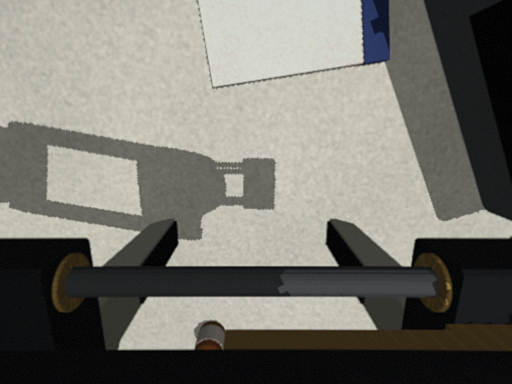

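The top view shows five brass rings at about (186,231), (214,234), (251,238), (286,232) and (326,230). The blue look-alike is at (275,265), the mat at (370,230), the canister at (209,155), the post at (265,152), the bolt at (297,148), the jar at (361,135) and the dropper at (135,230). Next I measure them.

```bash
cat > m.py <<'E'
from h import *
np.set_printoptions(precision=4,suppress=True)
def rings(c,z=0.012,rng=None):
    h=cv2.cvtColor(c['color'],cv2.COLOR_BGR2HSV)
    m=cv2.inRange(h,(12,90,70),(32,255,255))
    m=cv2.morphologyEx(m,cv2.MORPH_CLOSE,np.ones((3,3),np.uint8))
    out=[]
    for k in cv2.findContours(m,cv2.RETR_EXTERNAL,cv2.CHAIN_APPROX_NONE)[0]:
        a=cv2.contourArea(k)
        if a<40 or a>3000: continue
        (x,y),(w,hh),_=cv2.minAreaRect(k)
        M=cv2.moments(k);u,v=M['m10']/M['m00'],M['m01']/M['m00']
        out.append((round(u,1),round(v,1),a,onz(c,u,v,z)[:2]))
    return out
E
python3 - <<'E'
from m import *
for n in ['top','side']:
    c=cap(n)
    print(n)
    for r in rings(c,0.007): print(r)
    im=c['color']
    h=cv2.cvtColor(im,cv2.COLOR_BGR2HSV)
    m=cv2.inRange(h,(75,60,50),(100,255,200))
    k=max(cv2.findContours(m,0,1)[0],key=cv2.contourArea);e=cv2.fitEllipse(k);print('mat',e,onz(c,*e[0],0.003))
    cr=im[110:205,175:400] if n=='top' else im[115:280,180:275]
    cv2.imwrite(f'pics/{n}_crop.png',cv2.resize(cr,None,fx=3.4,fy=3.4,interpolation=cv2.INTER_CUBIC))
E
```

```text
top
(250.0, 237.0, 127.0, array([0.4334, 0.0076]))
(213.4, 233.9, 129.0, array([0.4394, 0.1109]))
(285.1, 232.1, 126.5, array([ 0.4498, -0.0903]))
(325.8, 230.0, 127.5, array([ 0.4585, -0.2045]))
(184.9, 230.4, 126.5, array([0.4469, 0.192 ]))
(130.4, 87.3, 299.0, array([0.8714, 0.3807]))
(23.3, 89.4, 1086.5, array([0.8616, 0.7148]))
mat ((369.90338134765625, 230.0675048828125), (43.77126693725586, 45.574039459228516), 134.78945922851562) [ 0.4618 -0.3297  0.003 ]
side
(24.9, 381.3, 144.5, array([0.9138, 0.6109]))
(271.8, 328.3, 71.0, array([0.449 , 0.3099]))
(285.2, 288.2, 146.0, array([0.448 , 0.1925]))
(103.4, 280.9, 438.5, array([0.8883, 0.313 ]))
(295.8, 264.2, 133.0, array([0.4406, 0.1111]))
(306.8, 236.8, 106.5, array([0.4342, 0.0085]))
(308.2, 211.9, 92.5, array([ 0.4512, -0.0893]))
(312.9, 187.0, 70.0, array([ 0.4606, -0.203 ]))
(292.6, 31.9, 116.5, array([ 0.8273, -1.4597]))
mat ((319.2189636230469, 164.60009765625), (22.796098709106445, 38.61101531982422), 97.03465270996094) [ 0.4641 -0.3268  0.003 ]
```

View pics/top_crop.png

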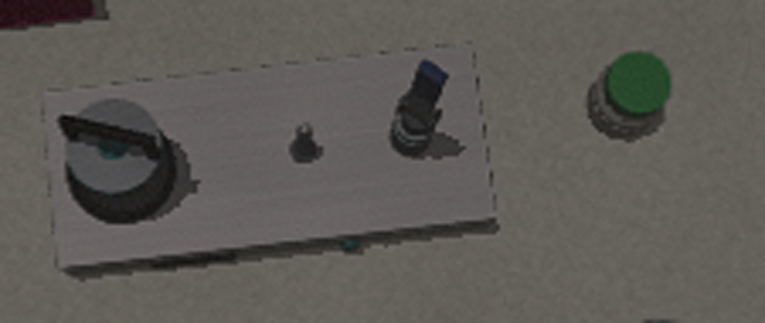

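View pics/side_crop.png

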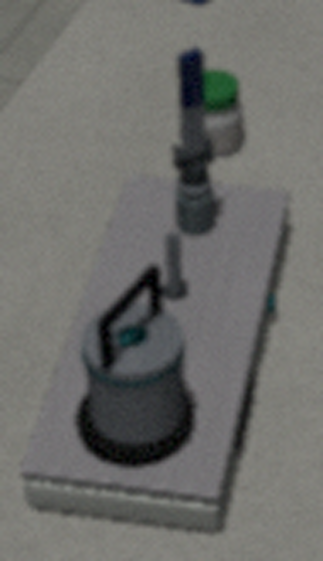

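```bash
cat >> m.py <<'E'
def tri(rays):
    A=np.zeros((3,3));b=np.zeros(3)
    for o,r in rays:
        P=np.eye(3)-np.outer(r,r);A+=P;b+=P@o
    x=np.linalg.solve(A,b);return x,[np.linalg.norm((np.eye(3)-np.outer(r,r))@(x-o)) for o,r in rays]
E
python3 - <<'E'
from m import *
t=cap('top');s=cap('side')
T=lambda a,b:(a/3.4+175,b/3.4+110)
S=lambda a,b:(a/3.4+180,b/3.4+115)
for n,p,q,z in [('tip',T(305,127),S(172,235),.116),('foot',T(305,152),S(176,292),.05),('leverend',T(433,70),S(191,54),.23),('canlid',T(112,147),S(132,338),.14),('handA',T(62,124),S(106,348),.178),('handB',T(160,147),S(154,277),.178),('boss',T(411,143),S(196,204),.088),('jarcap',T(639,83),S(220,90),.07)]:
    print(n,onz(t,*p,z)[:2],onz(s,*q,z)[:2],*tri([ray(t,*p),ray(s,*q)]))
for a,b in [(45,90),(472,43),(493,222),(62,265)]: print('corner top',onz(t,*T(a,b),.05))
for a,b in [(25,475),(210,500),(292,200),(128,178)]: print('corner side',onz(s,*S(a,b),.05))
E
```

```text
tip [ 0.664  -0.0266] [ 0.6623 -0.0185] [ 0.6658 -0.0267  0.1085] [np.float64(0.00023916479485079279), np.float64(0.00023916479485078877)]
foot [ 0.6607 -0.0277] [ 0.6625 -0.0227] [ 0.6632 -0.0276  0.045 ] [np.float64(0.0012080062329243915), np.float64(0.0012080062329242803)]
leverend [ 0.6761 -0.1136] [ 0.6749 -0.1083] [ 0.6772 -0.114   0.226 ] [np.float64(0.00017596190757050665), np.float64(0.00017596190757034345)]
canlid [0.6385 0.1192] [0.6407 0.124 ] [0.6411 0.12   0.1355] [np.float64(0.0013788344683497765), np.float64(0.0013788344683498281)]
handA [0.6454 0.1517] [0.6383 0.1741] [0.6492 0.1548 0.1572] [np.float64(0.0017760114406302405), np.float64(0.001776011440630329)]
handB [0.6297 0.0791] [0.6323 0.0968] [0.6362 0.081  0.1624] [np.float64(0.0024883650193745764), np.float64(0.0024883650193745343)]
boss [ 0.6605 -0.1111] [ 0.6687 -0.0938] [ 0.6701 -0.1119  0.0717] [np.float64(0.005168334151422963), np.float64(0.005168334151423077)]
jarcap [ 0.7201 -0.2973] [ 0.7113 -0.2857] [ 0.7196 -0.3     0.0601] [np.float64(0.0034094082565309515), np.float64(0.0034094082565309745)]
corner top [0.7086 0.189  0.05  ]
corner top [ 0.7571 -0.1642  0.05  ]
corner top [ 0.6061 -0.1817  0.05  ]
corner top [0.5619 0.1673 0.05  ]
corner side [0.7016 0.1986 0.05  ]
corner side [0.5644 0.1792 0.05  ]
corner side [ 0.6045 -0.1692  0.05  ]
corner side [ 0.7562 -0.154   0.05  ]
```

```bash
cat > go.py <<'E'
import sys
from m import *
from scipy.spatial.transform import Rotation as R
# usage go.py x y z angle(world, of tool x)  -> row numbers
def rel(x,y,z,a=None):
    s=env.get_state();p=np.array(s['position']);O=np.array(s['orientation'])
    d=O.T@(np.array([x,y,z])-p)/0.5
    if a is None: a=np.arctan2(O[1,0],O[0,0])
    D=np.array([[np.cos(a),np.sin(a),0],[np.sin(a),-np.cos(a),0],[0,0,-1]])
    w=R.from_matrix(O.T@D).as_rotvec()
    return d,w/(np.pi/4),w
if __name__=='__main__':
    v=[float(q) for q in sys.argv[1:]]
    d,t,w=rel(*v);s=env.get_state()
    print('shift',d.round(4),'turn',t.round(4),'rows>=',int(np.ceil(max(np.linalg.norm(d)*10,np.degrees(np.linalg.norm(w))/8.59))),'t',s['time_s'],'j',s['joint_pos'].round(3),'gap',round(s['finger_gap'],3),'F',s['ft_force'].round(2),'p',np.array(s['position']).round(4))
E
python3 go.py 0.62 0.12 0.32 0.13
```

```text
shift [-0.3476  1.0147 -0.2031] turn [0.0001 0.0005 1.2656] rows>= 11 t 0.35 j [ 0.921  0.259  1.535  0.     1.348 -0.203] gap 0.999 F [0.46 0.03 1.1 ] p [0.2375 0.4959 0.2185]
```

```bash
python3 -m creep '[[[-0.1,0.2,-0.2,0,0,0.3],[-0.18,0.5,-0.2,0,0,0.6],[-0.24,0.7,-0.2,0,0,0.9],[-0.3,0.9,-0.2,0,0,1],[-0.34,1,-0.2,0,0,1],[-0.34,1,-0.2,0,0,1],[-0.34,1,-0.2,0,0,1],[-0.34,1,-0.2,0,0,1],[-0.34,1,-0.2,0,0,1],[-0.34,1,-0.2,0,0,1],[-0.34,1,-0.2,0,0,1],[-0.34,1,-0.2,0,0,1],[-0.34,1,-0.2,0,0,1]]]' 0.65 20; python3 go.py 0.64 0.10 0.32 0.13
```

```text
time_s: 1.65
position: [0.6154, 0.1257, 0.3176]
orientation: [[0.944, 0.33, -0.002], [0.33, -0.944, 0.0], [-0.002, -0.001, -1.0]]
ft_force: [-0.1, -0.1, -0.7]
finger_gap: 0.652
shift [ 0.0295  0.0647 -0.0049] turn [-0.0006  0.0022  0.2628] rows>= 2 t 1.65 j [ 0.024  0.364  1.151  0.     1.628 -0.312] gap 0.652 F [-0.12 -0.15 -0.65] p [0.6154 0.1257 0.3176]
```

```bash
python3 -m creep '[[[0.03,0.065,0,0,0,0.263],[0.03,0.065,0,0,0,0.263],[0.03,0.065,0,0,0,0.263],[0.03,0.065,0,0,0,0.263],[0.03,0.065,0,0,0,0.263]]]'; python3 - <<'E'
from m import *
c=cap('wrist')
cv2.imwrite('pics/w1.png',cv2.resize(c['color'],None,fx=1.5,fy=1.5,interpolation=cv2.INTER_CUBIC))
E
```

```text
time_s: 2.15
position: [0.6395, 0.1013, 0.318]
orientation: [[0.991, 0.132, -0.002], [0.132, -0.991, 0.0], [-0.001, -0.0, -1.0]]
ft_force: [-0.2, 0.5, 0.6]
finger_gap: 0.649
```

View pics/w1.png

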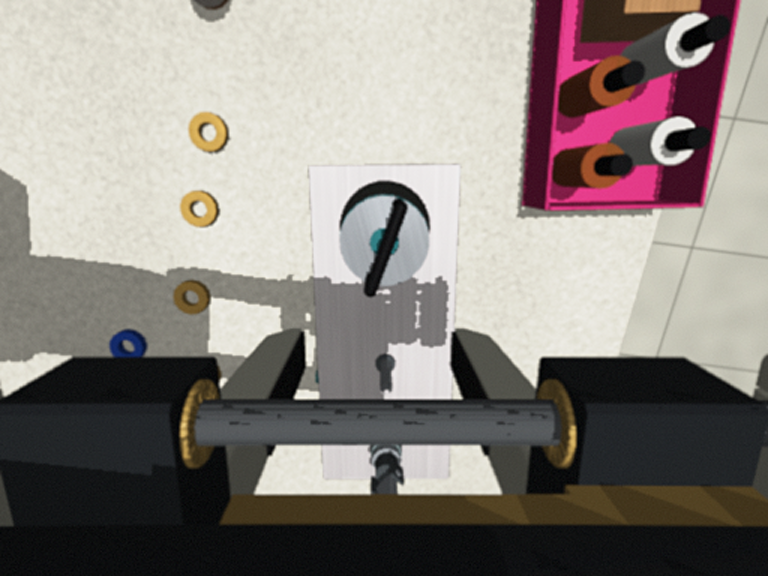

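The canister shows here with its handle from (399,204) to (371,292) in enlarged pixels. The image top is +y, so I move toward −y to see the post and the lever.

```bash
python3 - <<'E'
from m import *
c=cap('wrist')
a=onz(c,399/1.5,204/1.5,.183);b=onz(c,371/1.5,292/1.5,.183)
print(a,b,(a+b)/2,np.arctan2(*(a-b)[1::-1]))
print('cyl',onz(c,385/1.5,240/1.5,.14),)
for p in [(310,165),(459,164)]: print(onz(c,p[0]/1.5,p[1]/1.5,.05))
E
python3 go.py 0.655 -0.13 0.32 0.13
```

```text
[0.6476 0.1541 0.183 ] [0.6364 0.0887 0.183 ] [0.642  0.1214 0.183 ] 1.401391984610134
cyl [0.6429 0.1218 0.14  ]
[0.5633 0.1724 0.05  ]
[0.7076 0.1925 0.05  ]
shift [-0.0305  0.4618 -0.004 ] turn [-0.0004  0.0016  0.0024] rows>= 5 t 2.25 j [-0.016  0.403  1.094  0.     1.646 -0.147] gap 0.651 F [ 0.41 -0.31 -0.16] p [0.6397 0.1009 0.3181]
```

```bash
python3 -m creep '[[[-0.03,0.46,0,0,0,0],[-0.03,0.46,0,0,0,0],[-0.03,0.46,0,0,0,0],[-0.03,0.46,0,0,0,0],[-0.03,0.46,0,0,0,0],[-0.03,0.46,0,0,0,0],[-0.03,0.46,0,0,0,0]]]'; python3 - <<'E'
from m import *
c=cap('wrist','w2.png')
cv2.imwrite('pics/w2b.png',cv2.resize(c['color'][100:290,140:380],None,fx=3.3,fy=3.1,interpolation=cv2.INTER_CUBIC))
E
```

```text
time_s: 2.95
position: [0.655, -0.1292, 0.3178]
orientation: [[0.991, 0.131, -0.002], [0.131, -0.991, 0.001], [-0.001, -0.001, -1.0]]
ft_force: [0.6, 0.4, 0.1]
finger_gap: 0.649
```

View pics/w2.png

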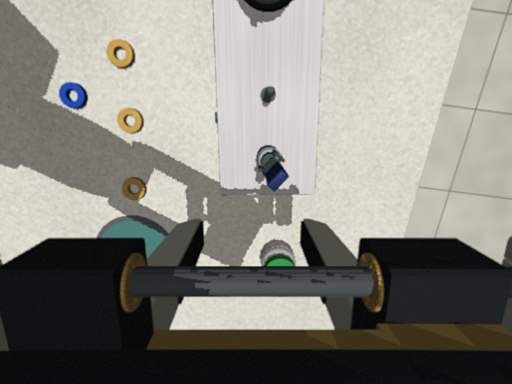

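View pics/w2b.png

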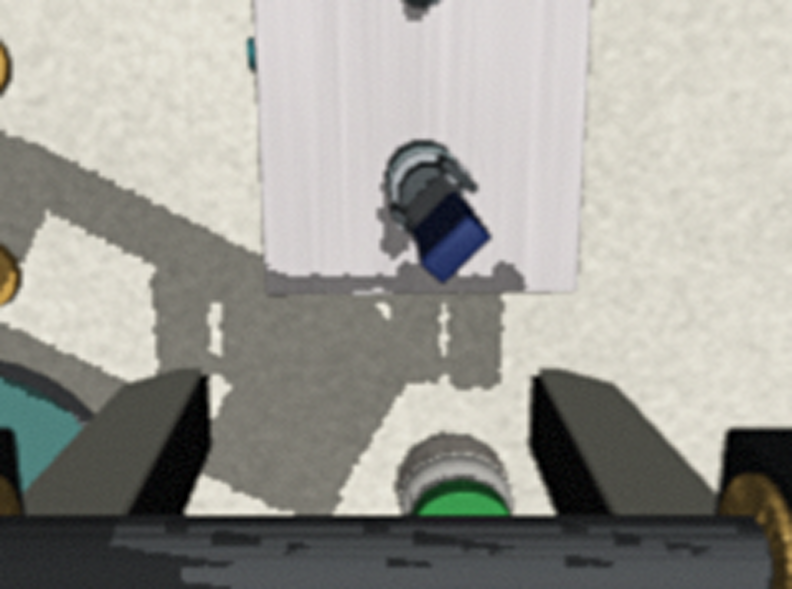

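```bash
python3 - <<'E'
from m import *
c=cap('wrist')
h=cv2.cvtColor(c['color'],cv2.COLOR_BGR2HSV)[100:230,200:340]
m=cv2.inRange(h,(105,80,70),(130,255,255))
k=max(cv2.findContours(m,0,1)[0],key=cv2.contourArea)
r=cv2.minAreaRect(k);print(r,cv2.contourArea(k))
bx=cv2.boxPoints(r)+[200,100]
P=np.array([onz(c,*p,.230)[:2] for p in bx]);print(bx,P,P.mean(0));
for i in range(4):
  d=P[(i+1)%4]-P[i];print(np.linalg.norm(d),np.arctan2(d[1],d[0]))
print(onz(c,*((r[0])+np.array([200,100])),.23))
# post tip / foot
cv2.imwrite('pics/w3.png',cv2.resize(c['color'][70:190,210:330],None,fx=5,fy=5,interpolation=cv2.INTER_CUBIC))
for q in rings(c,.007): print(q)
E
```

```text
((77.25, 81.25), (9.192387580871582, 21.21320343017578), 45.0) 176.5
[[266.5 185.5]
 [281.5 170.5]
 [288.  177. ]
 [273.  192. ]] [[ 0.6673 -0.1168]
 [ 0.6788 -0.1012]
 [ 0.6856 -0.1063]
 [ 0.6742 -0.1221]] [ 0.6765 -0.1116]
0.019382143969545525 0.9380392372890615
0.008554200342362796 -0.6469687782638918
0.019497507753917835 -2.1974561095382157
0.008675444070752646 2.4815636203518356
[ 0.6765 -0.1115  0.23  ]
(349.9, 334.9, 196.5, array([ 0.8936, -0.447 ]))
(481.7, 332.7, 507.5, array([ 1.1471, -0.4056]))
(411.9, 331.4, 464.0, array([ 1.0122, -0.4221]))
(123.8, 287.1, 165.0, array([ 0.4465, -0.3988]))
(377.6, 282.8, 285.5, array([ 0.9203, -0.3262]))
(133.0, 188.8, 377.5, array([ 0.458 , -0.2039]))
(129.6, 120.5, 450.5, array([ 0.4494, -0.0895]))
(119.8, 53.4, 545.5, array([0.4324, 0.0087]))
```

View pics/w3.png

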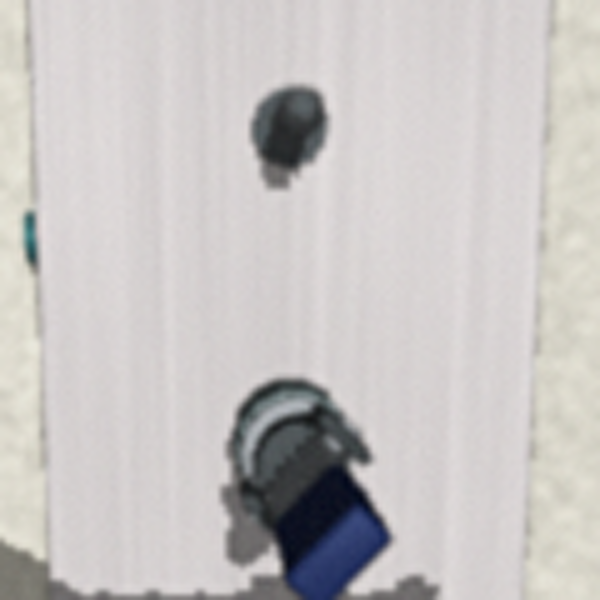

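```bash
python3 - <<'E'
from m import *
w=cap('wrist');t=cap('top');s=cap('side')
p=(302/5+210,106/5+70)
print(onz(w,*p,.115)); 
R=[ray(w,*p),ray(t,264.7,147.4),ray(s,230.6,184.1)]
print(tri(R))
# platform edges here
for q in [(30,0),(550,0),(50,580),(523,580)]: print(onz(w,q[0]/5+210,q[1]/5+70,.05))
E
python3 go.py 0.4490 -0.090 0.10 0.13
python3 go.py 0.4585 -0.204 0.10 0.13
```

```text
[ 0.6644 -0.024   0.115 ]
(array([ 0.6649, -0.0251,  0.1105]), [np.float64(0.0014821675100081472), np.float64(0.001682926010715053), np.float64(0.00033111973155780327)])
[ 0.5868 -0.0002  0.05  ]
[0.733  0.0193 0.05  ]
[ 0.6101 -0.1678  0.05  ]
[ 0.7574 -0.148   0.05  ]
shift [-0.3984 -0.129   0.4371] turn [-0.0004  0.001   0.0054] rows>= 7 t 3.2 j [-0.359  0.442  1.033 -0.     1.667 -0.493] gap 0.653 F [0.01 0.4  0.1 ] p [ 0.6552 -0.1273  0.3184]
shift [-0.4101  0.0995  0.4371] turn [-0.0004  0.001   0.0054] rows>= 7 t 3.2 j [-0.359  0.442  1.033 -0.     1.667 -0.493] gap 0.653 F [0.01 0.4  0.1 ] p [ 0.6552 -0.1273  0.3184]
```

```bash
python3 -m creep '[[[-0.1,-0.03,0,0,0,0],[-0.2,-0.06,0,0,0,0],[-0.3,-0.1,0.03,0,0,0],[-0.397,-0.129,0.1,0,0,0],[-0.397,-0.129,0.2,0,0,0],[-0.397,-0.129,0.3,0,0,0],[-0.397,-0.129,0.4,0,0,0],[-0.397,-0.129,0.5,0,0,0],[-0.397,-0.129,0.5,0,0,0],[-0.397,-0.129,0.5,0,0,0]]]'; python3 go.py 0.4497 -0.0897 0.003 0.13;  python3 - <<'E'
from m import *
c=cap('wrist','w4.png')
c=cap('top');
for q in rings(c,.007): print(q)
E
```

```text
time_s: 4.2
position: [0.4477, -0.0882, 0.0665]
orientation: [[0.991, 0.135, -0.006], [0.135, -0.991, 0.003], [-0.005, -0.003, -1.0]]
ft_force: [0.4, -0.3, -0.5]
finger_gap: 0.648
shift [0.0042 0.0039 0.1269] turn [-0.0041  0.0067  0.0071] rows>= 2 t 4.2 j [-0.44   0.266  1.949 -0.     0.933 -0.575] gap 0.648 F [ 0.36 -0.28 -0.5 ] p [ 0.4477 -0.0882  0.0665]
(247.1, 235.3, 40.0, array([0.4381, 0.0159]))
(213.4, 233.9, 128.0, array([0.4393, 0.1109]))
(185.0, 230.4, 130.0, array([0.4468, 0.1917]))
(130.5, 87.4, 303.0, array([0.8712, 0.3806]))
(23.4, 89.6, 1102.5, array([0.8612, 0.7145]))
```

View pics/w4.png

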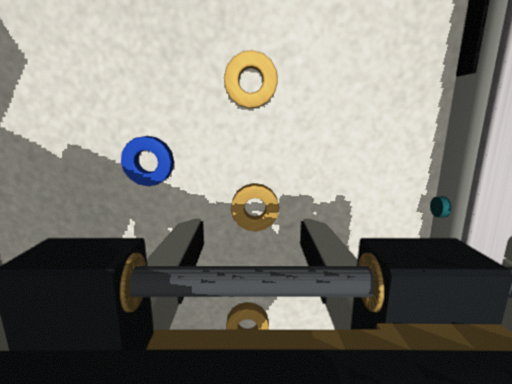

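The target ring sits between the fingers at (255,207). I descend and grip it.

```bash
python3 -m creep '[[[0.004,0.004,0.07,0,0,0],[0.004,0.004,0.126,-0.004,0.007,0.007],[0.004,0.004,0.126,-0.004,0.007,0.007],[0.004,0.004,0.126,-0.004,0.007,0.007]]]'; python3 -m creep '[[[0,0,0,0,0,0],[0,0,0,0,0,0],[0,0,0,0,0,0],[0,0,0,0,0,0],[0,0,0,0,0,0]]]' 0.3 30;python3 -m creep '[[[0,0,-0.1,0,0,0],[0,0,-0.2,0,0,0],[0,0,-0.3,0,0,0],[0,0,-0.3,0,0,0],[0,0,-0.3,0,0,0]]]'; python3 go.py 0.6645 -0.0245 0.15 0.135
```

```text
time_s: 4.7
position: [0.4536, -0.0915, 0.0077]
orientation: [[0.991, 0.13, 0.007], [0.13, -0.992, -0.003], [0.007, 0.004, -1.0]]
ft_force: [-0.2, -0.3, 0.6]
finger_gap: 0.652
time_s: 5.2
position: [0.4541, -0.0918, 0.0087]
orientation: [[0.991, 0.13, 0.009], [0.13, -0.991, -0.004], [0.008, 0.005, -1.0]]
ft_force: [-1.9, 0.1, 7.5]
finger_gap: 0.41
time_s: 5.7
position: [0.4535, -0.0915, 0.16]
orientation: [[0.991, 0.13, 0.012], [0.13, -0.991, -0.005], [0.011, 0.007, -1.0]]
ft_force: [0.1, -0.3, 0.1]
finger_gap: 0.408
shift [ 0.4356 -0.0782  0.0242] turn [ 0.0088 -0.0141 -0.0057] rows>= 5 t 5.7 j [-0.441  0.145  1.833  0.     1.151 -0.572] gap 0.408 F [ 0.08 -0.29  0.09] p [ 0.4535 -0.0915  0.16  ]
```

```bash
python3 -m creep '[[[0.2,-0.04,-0.02,0,0,0],[0.3,-0.06,-0.02,0.009,-0.014,-0.006],[0.38,-0.078,-0.02,0.009,-0.014,-0.006],[0.42,-0.078,-0.02,0.009,-0.014,-0.006],[0.42,-0.078,-0.02,0.009,-0.014,-0.006],[0.42,-0.078,-0.02,0.009,-0.014,-0.006],[0.42,-0.078,-0.02,0.009,-0.014,-0.006],[0.42,-0.078,-0.02,0.009,-0.014,-0.006],[0.42,-0.078,-0.02,0.009,-0.014,-0.006]]]';python3 go.py 0.6645 -0.0245 0.15 0.135;  python3 - <<'E'
from m import *
c=cap('wrist','w5.png')
E
python3 go.py 0.6645 -0.0245 0.15 0.135
```

```text
time_s: 6.6
position: [0.6553, -0.0259, 0.1719]
orientation: [[0.991, 0.134, -0.001], [0.134, -0.991, 0.0], [-0.001, -0.0, -1.0]]
ft_force: [-0.6, 0.3, -0.5]
finger_gap: 0.405
shift [ 0.0187 -0.0003  0.0437] turn [-0.0005  0.0011 -0.0008] rows>= 1 t 6.6 j [-0.209  0.479  1.325  0.     1.338 -0.344] gap 0.405 F [-0.55  0.28 -0.5 ] p [ 0.6553 -0.0259  0.1719]
shift [ 0.0181 -0.0004  0.0444] turn [-0.0002  0.0003 -0.0007] rows>= 1 t 6.65 j [-0.209  0.479  1.325  0.     1.338 -0.344] gap 0.411 F [-0.6   0.06 -1.31] p [ 0.6556 -0.0259  0.1722]
```

View pics/w5.png

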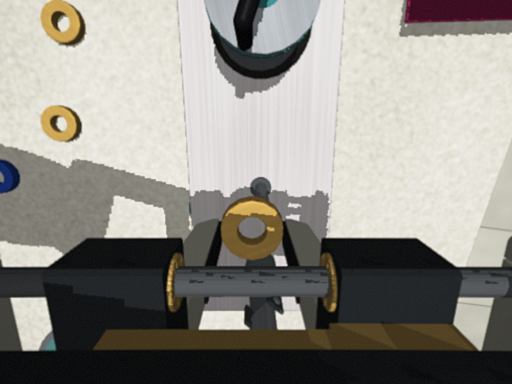

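```bash
cat > ringhand.py <<'E'
from m import *
c=cap('wrist')
s=env.get_state();p=np.array(s['position']);O=np.array(s['orientation'])
h=cv2.cvtColor(c['color'],cv2.COLOR_BGR2HSV)
m=cv2.inRange(h,(12,90,40),(32,255,255));m[:150]=0;m[262:]=0;m[:,:210]=0;m[:,298:]=0
k=max(cv2.findContours(m,0,1)[0],key=cv2.contourArea);e=cv2.fitEllipse(k);print('outer',e)
k2,h2=cv2.findContours(m,cv2.RETR_CCOMP,1)
for i,kk in enumerate(k2):
    if h2[0][i][3]>=0 and cv2.contourArea(kk)>50:
        e2=cv2.fitEllipse(kk);print('hole',e2)
        for dz in (0,-.008,.005):
            print(dz,'hole rel tool',(O.T@(onz(c,*e2[0],p[2]+dz)-p))[:2],'world',onz(c,*e2[0],p[2]+dz)[:2])
x,y,w,hh=cv2.boundingRect(k);print('bbox',x,y,w,hh,'tcp proj',proj(c,p))
E
python3 ringhand.py
```

```text
outer ((251.61489868164062, 227.95770263671875), (62.34085464477539, 62.433677673339844), 76.78044891357422)
hole ((251.5542449951172, 227.303955078125), (22.566478729248047, 28.571657180786133), 88.99070739746094)
0 hole rel tool [-0.0002 -0.0037] world [ 0.6552 -0.0223]
-0.008 hole rel tool [-0.0002 -0.0005] world [ 0.6556 -0.0254]
0.005 hole rel tool [-0.0001 -0.0057] world [ 0.6549 -0.0203]
bbox 220 196 64 64 tcp proj [[251.7991 232.7981]]
```

```bash
python3 - <<'E'
from m import *
c=cap('wrist')
cv2.imwrite('pics/w6.png',cv2.resize(c['color'][160:270,200:310],None,fx=5,fy=5,interpolation=cv2.INTER_CUBIC))
E
```

```text
(no output)
```

View pics/w6.png

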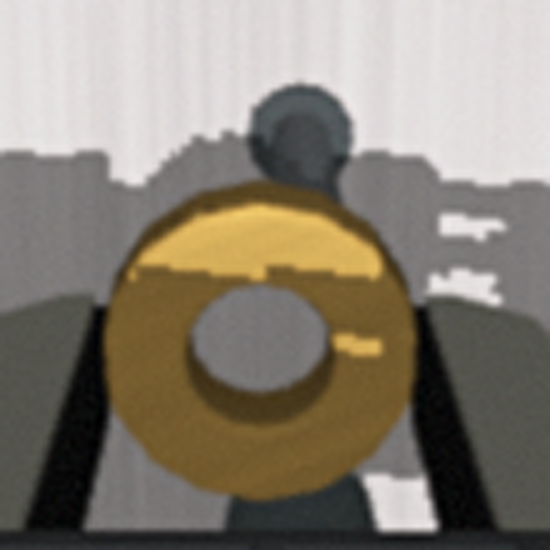

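```bash
python3 - <<'E'
from m import *
c=cap('wrist');p=np.array(env.get_state()['position'])
for z in (.05,.053): print(onz(c,260.2,186.6,z))
print('ring top',[ (onz(c,252,228,p[2]+d)) for d in (0,.003)], p)
E
python3 go.py 0.6645 -0.0265 0.13 0.135
```

```text
[ 0.665  -0.0245  0.05  ]
[ 0.6648 -0.0238  0.053 ]
ring top [array([ 0.656 , -0.0227,  0.1725]), array([ 0.6558, -0.0215,  0.1755])] [ 0.6562 -0.0258  0.1725]
shift [0.0163 0.0036 0.085 ] turn [ 0.0001 -0.0007 -0.0004] rows>= 1 t 6.8 j [-0.209  0.479  1.324  0.     1.338 -0.344] gap 0.406 F [-0.06  0.18 -0.28] p [ 0.6562 -0.0258  0.1725]
```

```bash
python3 -m creep '[[[0.0173,0.005,0.03,0,0,0],[0.0173,0.005,0.075,0,0,0],[0.0173,0.005,0.075,0,0,0],[0.0173,0.005,0.075,0,0,0]]]';python3 go.py 0.665 -0.0272 0.118 0.135
```

```text
time_s: 7.2
position: [0.6647, -0.0271, 0.134]
orientation: [[0.991, 0.134, -0.001], [0.134, -0.991, 0.0], [-0.001, -0.001, -1.0]]
ft_force: [0.3, 0.2, -0.7]
finger_gap: 0.409
shift [0.0006 0.0003 0.0319] turn [-0.0008  0.0018 -0.0005] rows>= 1 t 7.2 j [-0.208  0.524  1.347  0.     1.272 -0.343] gap 0.409 F [ 0.33  0.23 -0.75] p [ 0.6647 -0.0271  0.134 ]
```

```bash
python3 -m creep '[[[0,0,0.01,0,0,0],[0,0,0.02,0,0,0],[0,0,0.03,0,0,0],[0,0,0.04,0,0,0],[0,0,0.05,0,0,0],[0,0,0.05,0,0,0]]]';python3 go.py 0.665 -0.0272 0.062 0.135; python3 - <<'E'
from m import *
c=cap('wrist');d=cap('side')
a=cv2.resize(c['color'][160:270,200:310],None,fx=4,fy=4,interpolation=cv2.INTER_CUBIC)
b=cv2.resize(d['color'][150:220,190:280],None,fx=4,fy=4)
b=cv2.copyMakeBorder(b,0,a.shape[0]-b.shape[0],0,0,0)
cv2.imwrite('pics/w7.png',np.hstack([a,b]))
E
```

```text
time_s: 7.8
position: [0.6641, -0.027, 0.108]
orientation: [[0.991, 0.134, -0.003], [0.134, -0.991, 0.001], [-0.003, -0.001, -1.0]]
ft_force: [-1.2, 0.7, -1.4]
finger_gap: 0.41
shift [0.002  0.0008 0.0919] turn [-0.0015  0.0037 -0.0005] rows>= 1 t 7.8 j [-0.208  0.546  1.377  0.     1.221 -0.343] gap 0.41 F [-1.16  0.66 -1.41] p [ 0.6641 -0.027   0.108 ]
```

View pics/w7.png

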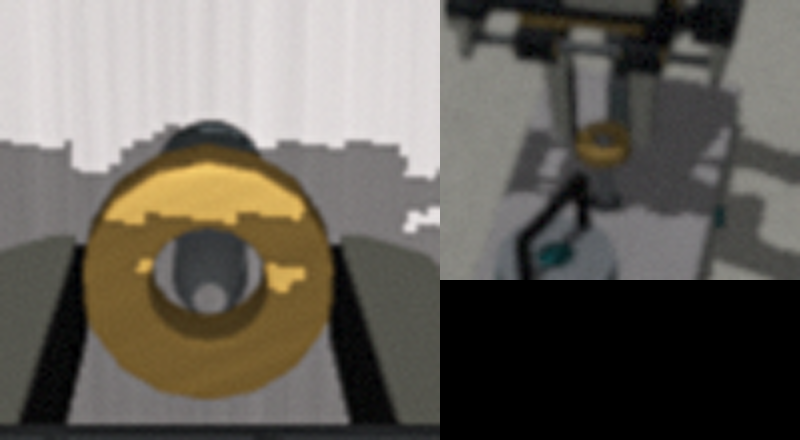

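```bash
python3 -m creep '[[[0.001,0,0.02,0,0,0],[0.001,0,0.04,0,0,0],[0.001,0,0.06,0,0,0],[0.001,0,0.08,0,0,0],[0.001,0,0.09,0,0,0],[0.001,0,0.09,0,0,0]]]';python3 -m creep '[[[0,0,0,0,0,0],[0,0,0,0,0,0],[0,0,0,0,0,0]]]' 0.65; python3 go.py 0.665 -0.0272 0.142 0.135
```

```text
time_s: 8.5
position: [0.6643, -0.0268, 0.0624]
orientation: [[0.991, 0.134, -0.004], [0.134, -0.991, 0.001], [-0.004, -0.002, -1.0]]
ft_force: [0.0, -0.1, -2.0]
finger_gap: 0.407
time_s: 8.8
position: [0.6647, -0.0269, 0.0631]
orientation: [[0.991, 0.134, -0.003], [0.134, -0.991, 0.001], [-0.003, -0.001, -1.0]]
ft_force: [0.3, 0.7, 1.0]
finger_gap: 0.611
shift [ 0.      0.0005 -0.1578] turn [-0.0014  0.0034 -0.0005] rows>= 2 t 8.8 j [-0.208  0.59   1.421  0.     1.134 -0.343] gap 0.611 F [0.29 0.66 0.97] p [ 0.6647 -0.0269  0.0631]
```

```bash
python3 -m creep '[[[0,0,-0.1,0,0,0],[0,0,-0.2,0,0,0],[-0.1,0,-0.2,0,0,0],[-0.2,0,-0.2,0,0,0],[-0.2,0,-0.2,0,0,0],[-0.2,0,-0.2,0,0,0]]]';python3 go.py 0.4335 0.0085 0.07 0.135; python3 - <<'E'
from m import *
c=cap('wrist','w8.png')
for n in ('top','side','wrist'):
  c=cap(n);print(n)
  for q in rings(c,.007): 
    if .35<q[3][0]<.53 and -.3<q[3][1]<.26:print(q)
E
```

```text
time_s: 9.4
position: [0.5651, -0.0404, 0.1642]
orientation: [[0.991, 0.133, -0.002], [0.133, -0.991, 0.001], [-0.002, -0.001, -1.0]]
ft_force: [0.8, -0.3, 0.2]
finger_gap: 0.648
shift [-0.2476 -0.132   0.1888] turn [-0.001   0.002  -0.0015] rows>= 4 t 9.4 j [-0.268  0.331  1.573  0.     1.24  -0.402] gap 0.648 F [ 0.8  -0.26  0.17] p [ 0.5651 -0.0404  0.1642]
top
(326.6, 230.2, 109.5, array([ 0.4581, -0.2068]))
(185.0, 230.5, 131.0, array([0.4467, 0.1916]))
side
(285.3, 288.2, 145.5, array([0.4479, 0.1924]))
(296.0, 264.2, 130.5, array([0.4402, 0.1109]))
(306.8, 236.7, 102.5, array([0.4341, 0.0083]))
(313.3, 186.3, 56.0, array([ 0.46  , -0.2066]))
wrist
(126.2, 278.2, 309.0, array([ 0.4269, -0.189 ]))
(135.8, 120.5, 1009.0, array([0.4325, 0.0083]))
(144.9, 17.5, 1226.5, array([0.4386, 0.1106]))
```

View pics/w8.png

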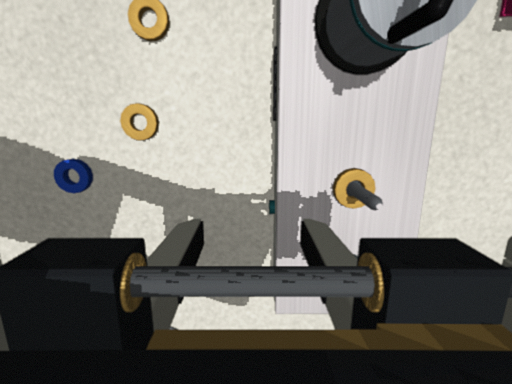

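```bash
python3 -m creep '[[[-0.1,-0.05,0,0,0,0],[-0.18,-0.1,0.03,0,0,0],[-0.247,-0.132,0.1,0,0,0],[-0.247,-0.132,0.19,0,0,0],[-0.247,-0.132,0.19,0,0,0],[-0.247,-0.132,0.19,0,0,0],[-0.247,-0.132,0.19,0,0,0]]]';python3 go.py 0.4335 0.0083 0.006 0.135; python3 - <<'E'
from m import *
c=cap('wrist','w9.png')
E
```

```text
time_s: 10.3
position: [0.4393, 0.0074, 0.0708]
orientation: [[0.991, 0.134, 0.003], [0.134, -0.991, -0.001], [0.003, 0.001, -1.0]]
ft_force: [0.1, -0.6, 0.6]
finger_gap: 0.652
shift [-0.0117 -0.0034  0.1295] turn [ 0.0012 -0.0034 -0.0003] rows>= 2 t 10.3 j [-0.238  0.228  1.99   0.     0.921 -0.373] gap 0.652 F [ 0.14 -0.55  0.64] p [0.4393 0.0074 0.0708]
```

View pics/w9.png

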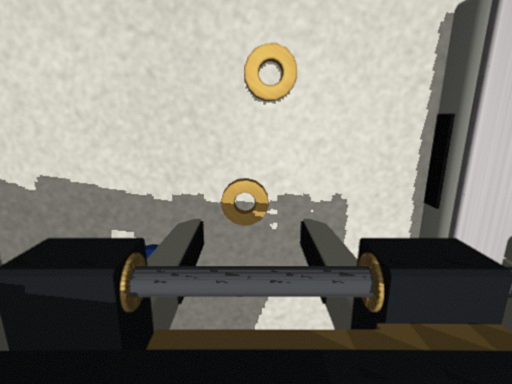

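```bash
python3 -m creep '[[[-0.011,-0.003,0.07,0,0,0],[-0.011,-0.003,0.128,0,0,0],[-0.011,-0.003,0.128,0.001,-0.003,0],[-0.011,-0.003,0.128,0.001,-0.003,0],[-0.011,-0.003,0.128,0.001,-0.003,0]]]'; python3 -m creep '[[[0,0,0,0,0,0],[0,0,0,0,0,0],[0,0,0,0,0,0],[0,0,0,0,0,0]]]' 0.3 30;python3 -m creep '[[[0,0,-0.1,0,0,0],[0,0,-0.2,0,0,0],[0,0,-0.3,0,0,0],[0,0,-0.33,0,0,0],[0,0,-0.33,0,0,0]]]'; python3 go.py 0.665 -0.0272 0.155 0.135
```

```text
time_s: 10.85
position: [0.4357, 0.0076, 0.0085]
orientation: [[0.991, 0.134, 0.004], [0.134, -0.991, -0.001], [0.004, 0.002, -1.0]]
ft_force: [0.7, 0.0, 0.1]
finger_gap: 0.649
time_s: 11.25
position: [0.4359, 0.0076, 0.0091]
orientation: [[0.991, 0.134, 0.005], [0.134, -0.991, -0.001], [0.004, 0.002, -1.0]]
ft_force: [-1.2, 0.3, 7.3]
finger_gap: 0.406
time_s: 11.75
position: [0.437, 0.0074, 0.1768]
orientation: [[0.991, 0.134, 0.011], [0.134, -0.991, -0.003], [0.01, 0.004, -1.0]]
ft_force: [0.0, -0.5, -1.3]
finger_gap: 0.41
shift [0.4421 0.1297 0.0488] turn [ 0.0052 -0.0132 -0.0002] rows>= 5 t 11.75 j [-0.239  0.082  1.86  -0.     1.188 -0.374] gap 0.41 F [ 0.01 -0.46 -1.27] p [0.437  0.0074 0.1768]
```

```bash
python3 -m creep '[[[0.1,0.03,0,0,0,0],[0.2,0.06,0,0,0,0],[0.3,0.09,0,0.005,-0.013,0],[0.4,0.12,0,0.005,-0.013,0],[0.44,0.13,0.02,0.005,-0.013,0],[0.44,0.13,0.04,0.005,-0.013,0],[0.44,0.13,0.05,0.005,-0.013,0],[0.44,0.13,0.05,0.005,-0.013,0],[0.44,0.13,0.05,0.005,-0.013,0]]]';python3 ringhand.py; python3 go.py 0.665 -0.0272 0.135 0.135
```

```text
time_s: 12.65
position: [0.6627, -0.0271, 0.1542]
orientation: [[0.991, 0.135, -0.001], [0.135, -0.991, 0.0], [-0.001, -0.0, -1.0]]
ft_force: [0.3, 0.1, -0.5]
finger_gap: 0.413
outer ((252.14605712890625, 220.2592315673828), (58.795684814453125, 92.70658111572266), 3.413029193878174)
hole ((251.555908203125, 229.95025634765625), (22.176816940307617, 28.513896942138672), 90.17418670654297)
0 hole rel tool [-0.0004 -0.0023] world [ 0.6625 -0.025 ]
-0.008 hole rel tool [-0.0004  0.001 ] world [ 0.6629 -0.0282]
0.005 hole rel tool [-0.0004 -0.0044] world [ 0.6622 -0.023 ]
hole ((253.76519775390625, 191.12603759765625), (18.32847023010254, 19.348270416259766), 107.39366912841797)
0 hole rel tool [ 0.0009 -0.0273] world [ 0.6605 -0.    ]
-0.008 hole rel tool [ 0.001  -0.0253] world [ 0.6608 -0.0021]
0.005 hole rel tool [ 0.0009 -0.0286] world [0.6603 0.0013]
bbox 221 170 63 92 tcp proj [[252.2039 233.4133]]
shift [0.0035 0.0004 0.04  ] turn [ 0.0004 -0.0006 -0.    ] rows>= 1 t 12.7 j [-0.209  0.504  1.327 -0.     1.31  -0.344] gap 0.409 F [ 0.12 -0.38 -0.51] p [ 0.6632 -0.0272  0.155 ]
```

```bash
python3 -m creep '[[[0.004,-0.002,0.02,0,0,0],[0.004,-0.002,0.04,0,0,0],[0.004,-0.002,0.05,0,0,0],[0.004,-0.002,0.06,0,0,0],[0.004,-0.002,0.07,0,0,0],[0.004,-0.002,0.09,0,0,0],[0.004,-0.002,0.09,0,0,0]]]';python3 go.py 0.665 -0.0258 0.075 0.135; python3 - <<'E'
from m import *
c=cap('wrist')
a=cv2.resize(c['color'][160:270,200:310],None,fx=4,fy=4,interpolation=cv2.INTER_CUBIC)
cv2.imwrite('pics/w10.png',a)
E
```

```text
time_s: 13.4
position: [0.664, -0.0258, 0.1081]
orientation: [[0.991, 0.134, -0.002], [0.134, -0.991, 0.0], [-0.002, -0.001, -1.0]]
ft_force: [-0.6, 0.7, -0.8]
finger_gap: 0.406
shift [0.002  0.0003 0.0661] turn [-0.0009  0.003  -0.0001] rows>= 1 t 13.4 j [-0.206  0.546  1.378 -0.     1.221 -0.341] gap 0.406 F [-0.61  0.67 -0.8 ] p [ 0.664  -0.0258  0.1081]
```

View pics/w10.png

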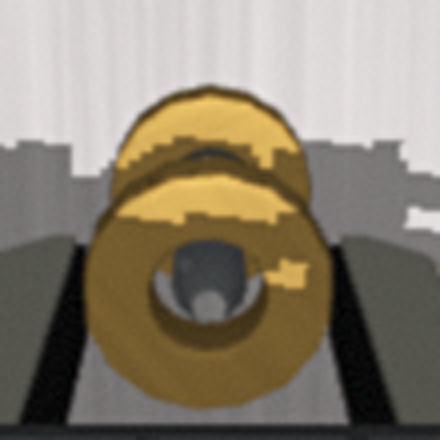

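```bash
python3 -m creep '[[[0.001,0,0.02,0,0,0],[0.001,0,0.04,0,0,0],[0.001,0,0.06,0,0,0],[0.001,0,0.067,0,0,0],[0.001,0,0.067,0,0,0]]]';python3 -m creep '[[[0,0,0,0,0,0],[0,0,0,0,0,0],[0,0,0,0,0,0]]]' 0.65; python3 -m creep '[[[0,0,-0.1,0,0,0],[0,0,-0.2,0,0,0],[-0.1,0,-0.2,0,0,0],[-0.2,0,-0.2,0,0,0],[-0.2,0,-0.2,0,0,0],[-0.2,0,-0.2,0,0,0]]]';python3 go.py 0.4400 0.1108 0.07 0.135; python3 - <<'E'
from m import *
c=cap('wrist','w11.png')
for n in ('top','side','wrist'):
  c=cap(n);print(n)
  for q in rings(c,.007): 
    if .35<q[3][0]<.53 and -.3<q[3][1]<.26:print(q)
E
```

```text
time_s: 13.95
position: [0.6642, -0.0257, 0.0741]
orientation: [[0.991, 0.135, -0.003], [0.135, -0.991, 0.001], [-0.003, -0.001, -1.0]]
ft_force: [-0.3, 0.2, -0.9]
finger_gap: 0.408
time_s: 14.25
position: [0.6646, -0.0257, 0.0747]
orientation: [[0.991, 0.135, -0.002], [0.135, -0.991, 0.0], [-0.002, -0.001, -1.0]]
ft_force: [-0.9, 0.1, -0.3]
finger_gap: 0.612
time_s: 14.85
position: [0.565, -0.0393, 0.1758]
orientation: [[0.991, 0.134, -0.001], [0.134, -0.991, 0.0], [-0.001, -0.0, -1.0]]
ft_force: [0.7, -1.1, -0.5]
finger_gap: 0.649
shift [-0.2073 -0.3309  0.212 ] turn [-0.0004  0.0015 -0.001 ] rows>= 5 t 14.85 j [-0.266  0.32   1.558 -0.     1.265 -0.4  ] gap 0.649 F [ 0.68 -1.15 -0.49] p [ 0.565  -0.0393  0.1758]
top
(326.6, 230.3, 108.0, array([ 0.458 , -0.2069]))
(185.0, 230.4, 130.0, array([0.4468, 0.1917]))
side
(285.3, 288.1, 145.5, array([0.4479, 0.1923]))
(295.9, 264.2, 131.0, array([0.4404, 0.1111]))
(313.5, 186.2, 52.0, array([ 0.4596, -0.2074]))
wrist
(128.0, 275.4, 346.5, array([ 0.4242, -0.1912]))
(148.9, 20.9, 1226.5, array([0.4385, 0.1121]))
```

View pics/w11.png

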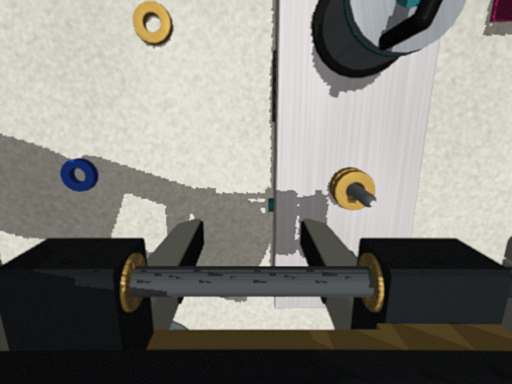

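Two rings are on the post. The next ring is at (0.440, 0.111).

```bash
python3 -m creep '[[[-0.06,-0.07,0,0,0,0],[-0.12,-0.14,0,0,0,0],[-0.18,-0.21,0.03,0,0,0],[-0.207,-0.3,0.08,0,0,0],[-0.209,-0.33,0.16,0,0,0],[-0.209,-0.33,0.21,0,0,0],[-0.209,-0.33,0.21,0,0,0],[-0.209,-0.33,0.21,0,0,0],[-0.209,-0.33,0.21,0,0,0]]]';python3 go.py 0.4400 0.1108 0.006 0.135; python3 - <<'E'
from m import *
c=cap('wrist','w12.png')
for q in rings(c,.007): print(q)
E
```

```text
time_s: 15.95
position: [0.4436, 0.1097, 0.0718]
orientation: [[0.991, 0.134, 0.002], [0.134, -0.991, -0.0], [0.002, 0.0, -1.0]]
ft_force: [0.8, -0.2, 0.8]
finger_gap: 0.648
shift [-0.0072 -0.0033  0.1316] turn [ 0.0005 -0.0028 -0.0005] rows>= 2 t 15.95 j [-0.003  0.254  1.949 -0.     0.936 -0.137] gap 0.648 F [ 0.8  -0.19  0.78] p [0.4436 0.1097 0.0718]
(329.2, 338.4, 392.0, array([ 0.5365, -0.016 ]))
(496.4, 329.6, 201.5, array([0.6913, 0.0161]))
(451.0, 333.6, 776.0, array([0.6505, 0.0056]))
(388.4, 335.2, 503.0, array([ 0.592 , -0.0045]))
(378.8, 288.1, 222.5, array([0.5706, 0.0441]))
(125.1, 281.9, 277.5, array([0.3396, 0.0197]))
(246.7, 200.9, 1623.5, array([0.4395, 0.1107]))
(270.0, 102.0, 2076.0, array([0.4471, 0.1925]))
```

View pics/w12.png

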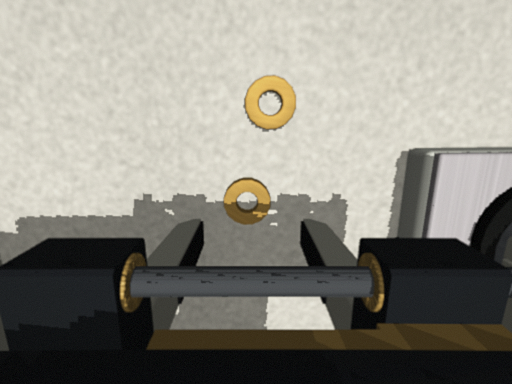

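```bash
python3 -m creep '[[[-0.009,-0.003,0.07,0,0,0],[-0.009,-0.003,0.128,0,0,0],[-0.009,-0.003,0.13,0.001,-0.003,0],[-0.009,-0.003,0.13,0.001,-0.003,0],[-0.009,-0.003,0.13,0.001,-0.003,0]]]'; python3 -m creep '[[[0,0,0,0,0,0],[0,0,0,0,0,0],[0,0,0,0,0,0],[0,0,0,0,0,0]]]' 0.3 30;python3 -m creep '[[[0,0,-0.1,0,0,0],[0,0,-0.2,0,0,0],[0,0,-0.3,0,0,0],[0,0,-0.33,0,0,0],[0,0,-0.33,0,0,0]]]'; python3 go.py 0.665 -0.0258 0.155 0.135
```

```text
time_s: 16.5
position: [0.4408, 0.1103, 0.0085]
orientation: [[0.991, 0.134, 0.003], [0.134, -0.991, 0.0], [0.003, 0.0, -1.0]]
ft_force: [0.1, -0.8, 0.3]
finger_gap: 0.651
time_s: 16.9
position: [0.4411, 0.1103, 0.0092]
orientation: [[0.991, 0.134, 0.004], [0.134, -0.991, 0.0], [0.004, 0.0, -1.0]]
ft_force: [-1.3, 0.5, 7.2]
finger_gap: 0.406
time_s: 17.4
position: [0.4423, 0.1103, 0.177]
orientation: [[0.991, 0.134, 0.011], [0.134, -0.991, 0.0], [0.011, 0.001, -1.0]]
ft_force: [-0.8, 1.0, -1.9]
finger_gap: 0.41
shift [0.4044 0.3294 0.0487] turn [ 0.0014 -0.0134 -0.0008] rows>= 6 t 17.4 j [-0.001  0.116  1.82   0.     1.194 -0.136] gap 0.41 F [-0.78  1.03 -1.95] p [0.4423 0.1103 0.177 ]
```

```bash
python3 -m creep '[[[0.05,0.08,0,0,0,0],[0.1,0.16,0,0,0,0],[0.18,0.22,0,0.001,-0.013,0],[0.26,0.28,0,0.001,-0.013,0],[0.34,0.33,0,0.001,-0.013,0],[0.405,0.33,0.02,0.001,-0.013,0],[0.405,0.33,0.05,0.001,-0.013,0],[0.405,0.33,0.05,0.001,-0.013,0],[0.405,0.33,0.05,0.001,-0.013,0],[0.405,0.33,0.05,0.001,-0.013,0]]]';python3 ringhand.py; python3 go.py 0.665 -0.0258 0.135 0.135
```

```text
time_s: 18.4
position: [0.6647, -0.0258, 0.1543]
orientation: [[0.991, 0.134, -0.0], [0.134, -0.991, -0.0], [-0.0, 0.0, -1.0]]
ft_force: [-0.7, 0.6, -0.3]
finger_gap: 0.407
outer ((251.5061492919922, 220.01318359375), (59.096012115478516, 91.049072265625), 179.7801971435547)
hole ((251.43218994140625, 229.19866943359375), (22.441701889038086, 28.377647399902344), 90.11872100830078)
0 hole rel tool [-0.0003 -0.0027] world [ 0.6644 -0.0233]
-0.008 hole rel tool [-0.0003  0.0006] world [ 0.6648 -0.0265]
0.005 hole rel tool [-0.0003 -0.0047] world [ 0.6641 -0.0213]
hole ((251.28207397460938, 193.35401916503906), (12.550230026245117, 18.332040786743164), 89.4298324584961)
0 hole rel tool [-0.0004 -0.0258] world [ 0.6612 -0.0004]
-0.008 hole rel tool [-0.0004 -0.0237] world [ 0.6615 -0.0025]
0.005 hole rel tool [-0.0003 -0.0271] world [0.6611 0.001 ]
bbox 221 171 63 91 tcp proj [[251.8912 233.1622]]
shift [-0.0001 -0.0002  0.0399] turn [ 0.0007 -0.0011 -0.0006] rows>= 1 t 18.45 j [-0.206  0.507  1.322 -0.     1.311 -0.34 ] gap 0.409 F [-0.27  0.34 -0.91] p [ 0.665  -0.0259  0.1549]
```

Hole offset is about the same as last time, so I descend to TCP z ≈ 0.1.

```bash
python3 -m creep '[[[0.001,0.001,0.02,0,0,0],[0.001,0.001,0.04,0,0,0],[0.001,0.001,0.05,0,0,0],[0.001,0.001,0.06,0,0,0],[0.001,0.001,0.07,0,0,0],[0.001,0.001,0.09,0,0,0],[0.001,0.001,0.09,0,0,0]]]';python3 go.py 0.665 -0.0261 0.087 0.135; python3 - <<'E'
from m import *
c=cap('wrist')
a=cv2.resize(c['color'][160:270,200:310],None,fx=4,fy=4,interpolation=cv2.INTER_CUBIC)
cv2.imwrite('pics/w13.png',a)
E
```

```text
time_s: 19.15
position: [0.6646, -0.0261, 0.108]
orientation: [[0.991, 0.134, -0.002], [0.134, -0.991, 0.0], [-0.002, -0.0, -1.0]]
ft_force: [-0.4, 0.5, -0.8]
finger_gap: 0.406
shift [0.0009 0.     0.042 ] turn [-0.0006  0.0025 -0.0006] rows>= 1 t 19.15 j [-0.207  0.546  1.377 -0.     1.22  -0.341] gap 0.406 F [-0.45  0.45 -0.83] p [ 0.6646 -0.0261  0.108 ]
```

View pics/w13.png

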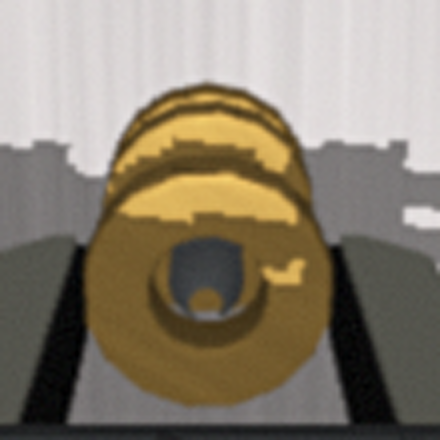

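```bash
python3 -m creep '[[[0.001,0,0.02,0,0,0],[0.001,0,0.043,0,0,0],[0.001,0,0.043,0,0,0],[0.001,0,0.043,0,0,0]]]';python3 -m creep '[[[0,0,0,0,0,0],[0,0,0,0,0,0],[0,0,0,0,0,0]]]' 0.65; python3 -m creep '[[[0,0,-0.1,0,0,0],[0,0,-0.2,0,0,0],[-0.1,0,-0.2,0,0,0],[-0.2,0,-0.2,0,0,0],[-0.2,0,-0.2,0,0,0],[-0.2,0,-0.2,0,0,0]]]';python3 go.py 0.4475 0.192 0.07 0.135; python3 - <<'E'
from m import *
c=cap('wrist','w14.png')
for n in ('top','side'):
  c=cap(n);print(n)
  for q in rings(c,.007): 
    if .35<q[3][0]<.53 and -.3<q[3][1]<.26:print(q)
E
```

```text
time_s: 19.6
position: [0.665, -0.0261, 0.0865]
orientation: [[0.991, 0.134, -0.002], [0.134, -0.991, 0.0], [-0.002, -0.001, -1.0]]
ft_force: [0.6, 0.0, -0.9]
finger_gap: 0.404
time_s: 19.9
position: [0.6654, -0.0262, 0.0871]
orientation: [[0.991, 0.134, -0.001], [0.134, -0.991, 0.0], [-0.001, -0.0, -1.0]]
ft_force: [-0.2, -0.1, -0.3]
finger_gap: 0.612
time_s: 20.5
position: [0.5656, -0.0396, 0.188]
orientation: [[0.991, 0.133, -0.0], [0.133, -0.991, -0.0], [-0.0, 0.0, -1.0]]
ft_force: [1.3, -0.3, -0.4]
finger_gap: 0.649
shift [-0.1722 -0.4905  0.2361] turn [ 0.      0.0005 -0.0016] rows>= 6 t 20.5 j [-0.266  0.311  1.54  -0.     1.291 -0.4  ] gap 0.649 F [ 1.29 -0.25 -0.4 ] p [ 0.5656 -0.0396  0.188 ]
top
(327.6, 230.4, 61.5, array([ 0.4577, -0.2098]))
(185.0, 230.5, 131.0, array([0.4467, 0.1916]))
side
(285.3, 288.2, 146.5, array([0.4478, 0.1924]))
(313.7, 185.9, 47.5, array([ 0.4594, -0.2087]))
```

View pics/w14.png

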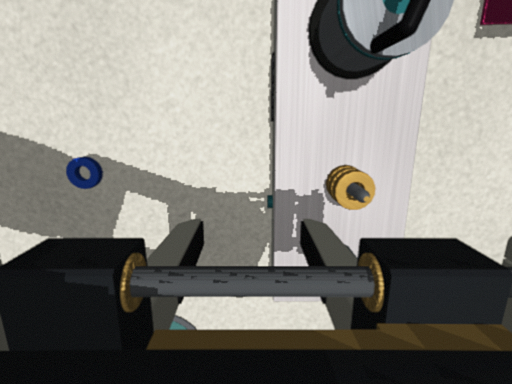

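```bash
python3 -m creep '[[[-0.07,-0.07,0,0,0,0],[-0.13,-0.15,0,0,0,0],[-0.172,-0.23,0,0,0,0],[-0.172,-0.33,0.04,0,0,0],[-0.172,-0.42,0.08,0,0,0],[-0.172,-0.49,0.16,0,0,0],[-0.174,-0.49,0.235,0,0,0],[-0.174,-0.49,0.235,0,0,0],[-0.174,-0.49,0.235,0,0,0],[-0.174,-0.49,0.235,0,0,0]]]';python3 go.py 0.4472 0.192 0.006 0.135; python3 - <<'E'
from m import *
c=cap('wrist','w15.png')
for q in rings(c,.007)[-3:]: print(q)
E
```

```text
time_s: 21.65
position: [0.4516, 0.1911, 0.0721]
orientation: [[0.991, 0.133, 0.004], [0.133, -0.991, 0.0], [0.004, 0.001, -1.0]]
ft_force: [0.0, 0.2, 0.0]
finger_gap: 0.649
shift [-0.0089 -0.0031  0.1321] turn [ 0.0007 -0.0054 -0.0016] rows>= 2 t 21.65 j [ 0.173  0.305  1.873 -0.001  0.959  0.04 ] gap 0.649 F [0.04 0.19 0.05] p [0.4516 0.1911 0.0721]
(125.5, 281.2, 297.0, array([0.3479, 0.102 ]))
(245.9, 201.1, 1633.0, array([0.4469, 0.1918]))
(269.6, 13.8, 1464.5, array([0.4459, 0.3337]))
```

View pics/w15.png

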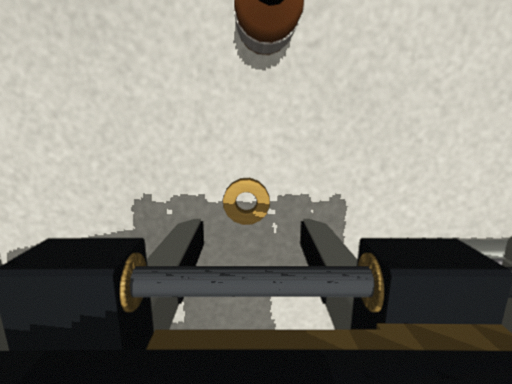

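```bash
python3 -m creep '[[[-0.01,-0.003,0.07,0,0,0],[-0.01,-0.003,0.128,0,0,0],[-0.01,-0.003,0.13,0.001,-0.005,0],[-0.01,-0.003,0.13,0.001,-0.005,0],[-0.01,-0.003,0.13,0.001,-0.005,0]]]'; python3 -m creep '[[[0,0,0,0,0,0],[0,0,0,0,0,0],[0,0,0,0,0,0],[0,0,0,0,0,0]]]' 0.3 30;python3 -m creep '[[[0,0,-0.1,0,0,0],[0,0,-0.2,0,0,0],[0,0,-0.3,0,0,0],[0,0,-0.33,0,0,0],[0,0,-0.33,0,0,0]]]'; python3 go.py 0.665 -0.0261 0.165 0.135
```

```text
time_s: 22.2
position: [0.4487, 0.1918, 0.0092]
orientation: [[0.991, 0.132, 0.004], [0.132, -0.991, 0.001], [0.005, -0.0, -1.0]]
ft_force: [-0.7, 0.3, -0.9]
finger_gap: 0.651
time_s: 22.6
position: [0.4489, 0.1918, 0.0098]
orientation: [[0.991, 0.132, 0.005], [0.132, -0.991, 0.001], [0.005, -0.0, -1.0]]
ft_force: [-1.5, -0.8, 6.8]
finger_gap: 0.408
time_s: 23.1
position: [0.4499, 0.1921, 0.1778]
orientation: [[0.991, 0.133, 0.012], [0.133, -0.991, 0.002], [0.012, -0.001, -1.0]]
ft_force: [0.7, -0.1, -1.5]
finger_gap: 0.403
shift [0.3681 0.4896 0.0296] turn [-0.0009 -0.015  -0.0024] rows>= 7 t 23.1 j [0.175 0.175 1.748 0.    1.207 0.042] gap 0.403 F [ 0.73 -0.14 -1.45] p [0.4499 0.1921 0.1778]
```

```bash
python3 -m creep '[[[0.02,0.09,0,0,0,0],[0.04,0.18,0,0,0,0],[0.07,0.27,0,0,-0.015,0],[0.1,0.36,0,0,-0.015,0],[0.16,0.43,0,0,-0.015,0],[0.23,0.49,0,0,-0.015,0],[0.32,0.49,0.02,0,-0.015,0],[0.368,0.49,0.03,0,-0.015,-0.002],[0.368,0.49,0.03,0,-0.015,-0.002],[0.368,0.49,0.03,0,-0.015,-0.002],[0.368,0.49,0.03,0,-0.015,-0.002],[0.368,0.49,0.03,0,-0.015,-0.002]]]';python3 ringhand.py|grep -A1 hole; python3 go.py 0.665 -0.0261 0.135 0.135
```

```text
time_s: 24.3
position: [0.6639, -0.0261, 0.1651]
orientation: [[0.991, 0.134, -0.0], [0.134, -0.991, 0.001], [-0.0, -0.001, -1.0]]
ft_force: [0.2, -0.2, -0.9]
finger_gap: 0.403
hole ((251.5167236328125, 229.93467712402344), (22.26315689086914, 28.263713836669922), 90.25992584228516)
0 hole rel tool [-0.0002 -0.002 ] world [ 0.6637 -0.0241]
-0.008 hole rel tool [-0.0002  0.0012] world [ 0.6641 -0.0274]
0.005 hole rel tool [-0.0002 -0.0041] world [ 0.6635 -0.0221]
hole ((252.65213012695312, 193.7831573486328), (13.28201961517334, 16.22981834411621), 76.95330047607422)
0 hole rel tool [ 0.0005 -0.0254] world [ 0.6613 -0.0009]
-0.008 hole rel tool [ 0.0005 -0.0233] world [ 0.6616 -0.003 ]
0.005 hole rel tool [ 0.0005 -0.0268] world [0.6611 0.0005]
bbox 221 169 62 93 tcp proj [[251.8041 232.9672]]
shift [0.0016 0.0002 0.0607] turn [-0.0007 -0.0003 -0.0002] rows>= 1 t 24.35 j [-0.207  0.499  1.31   0.001  1.333 -0.342] gap 0.407 F [ 0.33 -1.48 -0.6 ] p [ 0.6642 -0.0261  0.1654]
```

```bash
python3 -m creep '[[[0.003,-0.001,0.03,0,0,0],[0.003,-0.001,0.06,0,0,0],[0.003,-0.001,0.07,0,0,0],[0.003,-0.001,0.08,0,0,0],[0.003,-0.001,0.09,0,0,0],[0.003,-0.001,0.11,0,0,0],[0.003,-0.001,0.11,0,0,0]]]';python3 go.py 0.665 -0.0261 0.099 0.135; python3 - <<'E'
from m import *
c=cap('wrist')
a=cv2.resize(c['color'][160:270,200:310],None,fx=4,fy=4,interpolation=cv2.INTER_CUBIC)
cv2.imwrite('pics/w16.png',a)
E
```

```text
time_s: 25.05
position: [0.6648, -0.0253, 0.1088]
orientation: [[0.991, 0.134, -0.002], [0.134, -0.991, 0.001], [-0.002, -0.001, -1.0]]
ft_force: [-0.2, 0.4, -1.9]
finger_gap: 0.404
shift [0.0003 0.0017 0.0196] turn [-0.0016  0.0024 -0.0003] rows>= 1 t 25.05 j [-0.206  0.546  1.376  0.001  1.223 -0.341] gap 0.404 F [-0.16  0.37 -1.94] p [ 0.6648 -0.0253  0.1088]
```

View pics/w16.png

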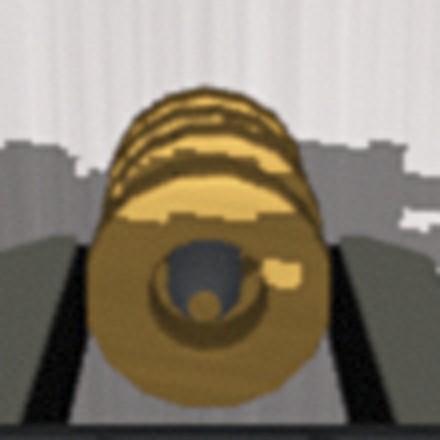

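Post in the hole again. I lower, release, and head for the last ring at (0.459, −0.205).

```bash
python3 -m creep '[[[0,0,0.01,0,0,0],[0,0,0.019,0,0,0],[0,0,0.019,0,0,0],[0,0,0.019,0,0,0]]]';python3 -m creep '[[[0,0,0,0,0,0],[0,0,0,0,0,0],[0,0,0,0,0,0]]]' 0.65; python3 -m creep '[[[0,0,-0.1,0,0,0],[0,0,-0.2,0,0,0],[-0.1,0,-0.2,0,0,0],[-0.2,0,-0.2,0,0,0],[-0.3,0,-0.2,0,0,0],[-0.4,0,-0.2,0,0,0],[-0.4,0,-0.2,0,0,0],[-0.4,0,-0.2,0,0,0]]]';python3 go.py 0.4590 -0.205 0.07 0.135; python3 - <<'E'
from m import *
c=cap('wrist','w17.png')
for n in ('top','side'):
  c=cap(n,n+'1.png');print(n)
  for q in rings(c,.007): 
    if .35<q[3][0]<.53 and -.3<q[3][1]<.26:print(q)
E
```

```text
time_s: 25.5
position: [0.665, -0.0253, 0.0998]
orientation: [[0.991, 0.134, -0.002], [0.134, -0.991, 0.001], [-0.002, -0.001, -1.0]]
ft_force: [-0.3, -0.4, -1.0]
finger_gap: 0.404
time_s: 25.8
position: [0.6653, -0.0254, 0.1003]
orientation: [[0.991, 0.134, -0.001], [0.134, -0.991, 0.001], [-0.001, -0.001, -1.0]]
ft_force: [0.5, 0.4, -1.2]
finger_gap: 0.609
time_s: 26.6
position: [0.4669, -0.0525, 0.2013]
orientation: [[0.991, 0.133, 0.001], [0.133, -0.991, 0.0], [0.001, -0.0, -1.0]]
ft_force: [1.7, -0.3, 0.6]
finger_gap: 0.647
shift [-0.0566  0.3002  0.2625] turn [-0.     -0.0016 -0.0017] rows>= 5 t 26.6 j [-0.351  0.126  1.746  0.001  1.269 -0.484] gap 0.647 F [ 1.68 -0.27  0.55] p [ 0.4669 -0.0525  0.2013]
top
side
```

View pics/w17.png

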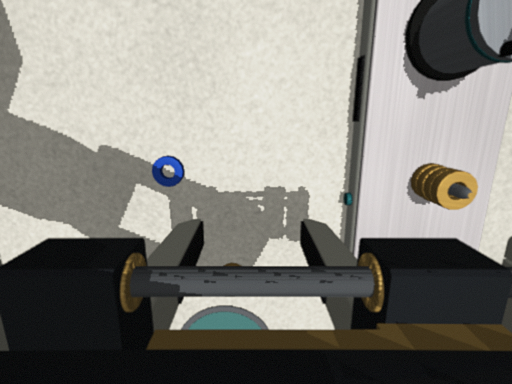

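View pics/side1.png

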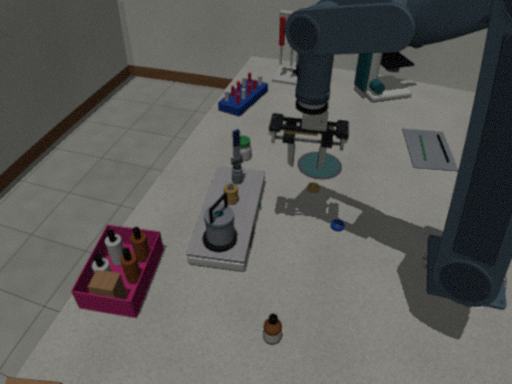

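```bash
python3 -m creep '[[[-0.02,0.1,0,0,0,0],[-0.04,0.2,0.05,0,0,0],[-0.057,0.3,0.12,0,0,0],[-0.057,0.3,0.2,0,0,0],[-0.057,0.3,0.26,0,0,0],[-0.057,0.3,0.26,0,0,0],[-0.057,0.3,0.26,0,0,0],[-0.057,0.3,0.26,0,0,0]]]';python3 go.py 0.459 -0.205 0.006 0.135; python3 - <<'E'
from m import *
c=cap('wrist','w18.png')
for q in rings(c,.007)[-3:]: print(q)
E
```

```text
time_s: 27.55
position: [0.4628, -0.2056, 0.0727]
orientation: [[0.991, 0.136, 0.004], [0.136, -0.991, -0.002], [0.003, 0.002, -1.0]]
ft_force: [-0.3, -0.3, -0.6]
finger_gap: 0.651
shift [-0.0078 -0.0026  0.1333] turn [ 0.0026 -0.0044  0.0013] rows>= 2 t 27.55 j [-0.639  0.33   1.834  0.001  0.974 -0.776] gap 0.651 F [-0.32 -0.26 -0.63] p [ 0.4628 -0.2056  0.0727]
(124.0, 286.0, 206.5, array([ 0.3579, -0.3008]))
(377.2, 283.6, 342.5, array([ 0.5881, -0.2674]))
(247.2, 199.4, 1624.5, array([ 0.4591, -0.2036]))
```

View pics/w18.png

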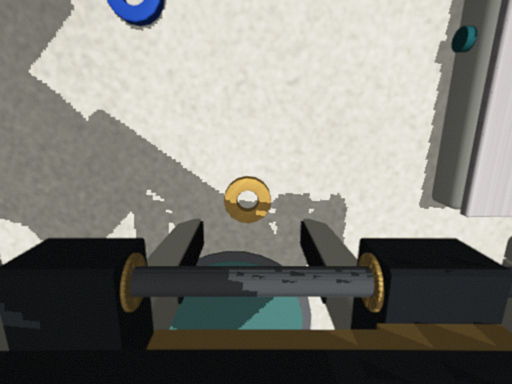

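```bash
python3 -m creep '[[[-0.009,-0.004,0.07,0,0,0],[-0.009,-0.004,0.128,0,0,0],[-0.009,-0.004,0.13,0.002,-0.004,0.001],[-0.009,-0.004,0.13,0.002,-0.004,0.001],[-0.009,-0.004,0.13,0.002,-0.004,0.001]]]'; python3 -m creep '[[[0,0,0,0,0,0],[0,0,0,0,0,0],[0,0,0,0,0,0],[0,0,0,0,0,0]]]' 0.3 30;python3 -m creep '[[[0,0,-0.1,0,0,0],[0,0,-0.2,0,0,0],[0,0,-0.3,0,0,0],[0,0,-0.34,0,0,0],[0,0,-0.34,0,0,0]]]'; python3 go.py 0.665 -0.0261 0.172 0.135
```

```text
time_s: 28.1
position: [0.4599, -0.2053, 0.0099]
orientation: [[0.991, 0.135, 0.004], [0.135, -0.991, -0.003], [0.003, 0.004, -1.0]]
ft_force: [0.1, -0.2, 0.1]
finger_gap: 0.651
time_s: 28.5
position: [0.4603, -0.2055, 0.0106]
orientation: [[0.991, 0.135, 0.005], [0.135, -0.991, -0.004], [0.004, 0.004, -1.0]]
ft_force: [-0.5, 0.5, 6.6]
finger_gap: 0.399
time_s: 29.0
position: [0.4613, -0.2062, 0.1842]
orientation: [[0.991, 0.135, 0.011], [0.136, -0.991, -0.008], [0.01, 0.01, -1.0]]
ft_force: [0.7, -0.9, -1.1]
finger_gap: 0.397
shift [ 0.4522 -0.3018  0.0258] turn [ 0.0122 -0.0121  0.0011] rows>= 6 t 29.0 j [-0.641  0.197  1.704 -0.     1.228 -0.777] gap 0.397 F [ 0.67 -0.88 -1.07] p [ 0.4613 -0.2062  0.1842]
```

```bash
python3 -m creep '[[[0.02,-0.08,0,0,0,0],[0.04,-0.16,0,0,0,0],[0.08,-0.24,0,0.012,-0.012,0],[0.15,-0.3,0,0.012,-0.012,0],[0.24,-0.302,0,0.012,-0.012,0],[0.33,-0.302,0,0.012,-0.012,0],[0.42,-0.302,0.02,0.012,-0.012,0.001],[0.452,-0.302,0.026,0.012,-0.012,0.001],[0.452,-0.302,0.026,0.012,-0.012,0.001],[0.452,-0.302,0.026,0.012,-0.012,0.001],[0.452,-0.302,0.026,0.012,-0.012,0.001]]]';python3 ringhand.py|grep -A1 hole; python3 go.py 0.665 -0.0261 0.135 0.135;python3 - <<'E'
from m import *
c=cap('wrist')
a=cv2.resize(c['color'][160:270,200:310],None,fx=4,fy=4,interpolation=cv2.INTER_CUBIC)
cv2.imwrite('pics/w19.png',a)
E
```

```text
time_s: 30.1
position: [0.6634, -0.0261, 0.1711]
orientation: [[0.991, 0.134, -0.002], [0.134, -0.991, 0.0], [-0.002, -0.0, -1.0]]
ft_force: [0.3, 0.3, -1.3]
finger_gap: 0.401
hole ((251.47036743164062, 227.26792907714844), (20.17196273803711, 29.300844192504883), 91.74038696289062)
0 hole rel tool [-0.0002 -0.004 ] world [ 0.6629 -0.0223]
-0.008 hole rel tool [-0.0002 -0.0008] world [ 0.6633 -0.0255]
0.005 hole rel tool [-0.0002 -0.006 ] world [ 0.6627 -0.0203]
hole ((253.1788787841797, 192.71075439453125), (7.607329845428467, 15.512866020202637), 88.52626037597656)
0 hole rel tool [ 0.0008 -0.0263] world [ 0.661  -0.0001]
-0.008 hole rel tool [ 0.0009 -0.0241] world [ 0.6613 -0.0022]
0.005 hole rel tool [ 0.0008 -0.0276] world [0.6608 0.0012]
bbox 222 168 61 91 tcp proj [[251.7914 233.243 ]]
shift [0.0028 0.0001 0.0735] turn [-0.0001  0.0011 -0.0005] rows>= 1 t 30.15 j [-0.207  0.494  1.301 -0.     1.347 -0.342] gap 0.396 F [ 0.69 -0.17 -0.91] p [ 0.6636 -0.0262  0.1718]
```

View pics/w19.png

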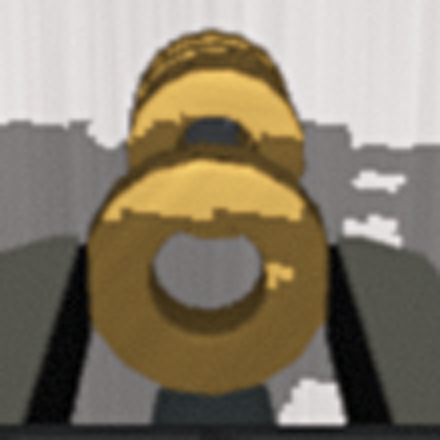

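```bash
python3 -m creep '[[[0.003,0.003,0.03,0,0,0],[0.003,0.003,0.06,0,0,0],[0.003,0.003,0.075,0,0,0],[0.003,0.003,0.085,0,0,0],[0.003,0.003,0.095,0,0,0],[0.003,0.003,0.105,0,0,0],[0.003,0.003,0.105,0,0,0]]]';python3 go.py 0.665 -0.0275 0.111 0.135; python3 - <<'E'
from m import *
c=cap('wrist')
a=cv2.resize(c['color'][160:270,200:310],None,fx=4,fy=4,interpolation=cv2.INTER_CUBIC)
cv2.imwrite('pics/w20.png',a)
E
```

```text
time_s: 30.9
position: [0.6653, -0.0276, 0.1191]
orientation: [[0.991, 0.134, -0.001], [0.134, -0.991, -0.0], [-0.001, -0.0, -1.0]]
ft_force: [-0.5, 0.4, -1.6]
finger_gap: 0.402
shift [-0.0005 -0.0002  0.0162] turn [-0.0001  0.0011 -0.0005] rows>= 1 t 30.9 j [-0.208  0.537  1.363 -0.     1.242 -0.343] gap 0.402 F [-0.5   0.37 -1.62] p [ 0.6653 -0.0276  0.1191]
```

View pics/w20.png

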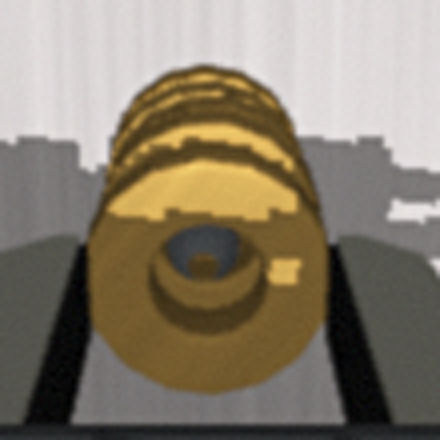

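```bash
python3 -m creep '[[[-0.0005,-0.002,0,0,0,0],[-0.0005,-0.002,0.008,0,0,0],[-0.0005,-0.002,0.017,0,0,0],[-0.0005,-0.002,0.017,0,0,0],[-0.0005,-0.002,0.017,0,0,0]]]';python3 -m creep '[[[0,0,0,0,0,0],[0,0,0,0,0,0],[0,0,0,0,0,0]]]' 0.65; python3 -m creep '[[[0,0,-0.1,0,0,0],[0,0,-0.2,0,0,0],[-0.1,0,-0.2,0,0,0],[-0.2,0,-0.2,0,0,0],[-0.2,0,-0.2,0,0,0]]]'; python3 - <<'E'
from m import *
c=cap('wrist','w21.png')
d=cap('side');cv2.imwrite('pics/s2.png',cv2.resize(d['color'][115:280,180:345],None,fx=3,fy=3,interpolation=cv2.INTER_CUBIC))
E
```

```text
time_s: 31.45
position: [0.6649, -0.0266, 0.1108]
orientation: [[0.991, 0.134, -0.001], [0.134, -0.991, -0.0], [-0.001, -0.0, -1.0]]
ft_force: [-1.0, -0.4, -0.6]
finger_gap: 0.4
time_s: 31.75
position: [0.6652, -0.0267, 0.1111]
orientation: [[0.991, 0.134, -0.0], [0.134, -0.991, -0.0], [-0.0, 0.0, -1.0]]
ft_force: [-0.5, -0.1, 0.2]
finger_gap: 0.606
time_s: 32.25
position: [0.5584, -0.0391, 0.2099]
orientation: [[0.991, 0.134, -0.008], [0.134, -0.991, 0.001], [-0.008, -0.002, -1.0]]
ft_force: [0.4, 0.2, -0.1]
finger_gap: 0.65
```

View pics/w21.png

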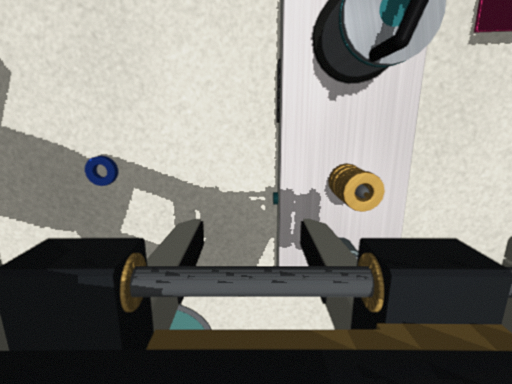

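View pics/s2.png

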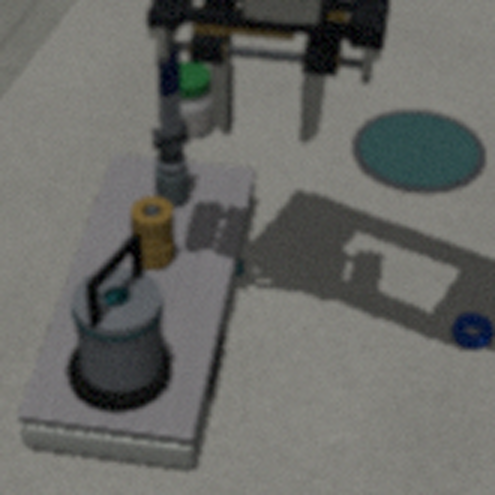

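```bash
python3 -m creep '[[[0,0,-0.06,0,0,-0.19],[0,0,-0.12,0,0,-0.38],[0,0,-0.18,0,0,-0.57],[0,0,-0.18,0,0,-0.76],[0,0,-0.18,0,0,-0.95],[0,0,-0.18,0,0,-1],[0,0,-0.18,0,0,-1]]]' 0.45; python3 -m creep '[[[0,0,0,0,0,-0.19],[0,0,0,0,0,-0.38],[0,0,0,0,0,-0.57],[0,0,0,0,0,-0.76],[0,0,0,0,0,-0.95],[0,0,0,0,0,-1],[0,0,0,0,0,-1]]]';python3 -m creep '[[[0,0,0,0,0,-0.19],[0,0,0,0,0,-0.38],[0,0,0,0,0,-0.57],[0,0,0,0,0,-0.76],[0,0,0,0,0,-0.95],[0,0,0,0,0,-1],[0,0,0,0,0,-1]]]'; python3 go.py 0.6767 -0.112 0.30 2.513
```

```text
time_s: 33.05
position: [0.5668, -0.0402, 0.3021]
orientation: [[0.606, 0.795, 0.002], [0.795, -0.606, -0.001], [0.001, 0.002, -1.0]]
ft_force: [0.6, 0.1, -0.7]
finger_gap: 0.447
time_s: 33.75
position: [0.5678, -0.0402, 0.3022]
orientation: [[-0.133, 0.991, 0.003], [0.991, 0.133, -0.001], [-0.001, 0.003, -1.0]]
ft_force: [0.2, 0.7, -0.2]
finger_gap: 0.451
time_s: 34.45
position: [0.5684, -0.0403, 0.3023]
orientation: [[-0.794, 0.608, 0.003], [0.608, 0.794, -0.001], [-0.003, 0.001, -1.0]]
ft_force: [0.2, -0.4, 0.2]
finger_gap: 0.448
shift [-0.2591  0.0178  0.0054] turn [ 0.0018  0.0041 -0.0322] rows>= 3 t 34.45 j [-0.267  0.252  1.342  0.     1.544 -2.754] gap 0.448 F [ 0.15 -0.41  0.2 ] p [ 0.5684 -0.0403  0.3023]
```

```bash
python3 -m creep '[[[-0.09,0.006,0,0,0,0],[-0.18,0.012,0,0,0,-0.03],[-0.259,0.018,0.005,0,0.004,-0.032],[-0.259,0.018,0.005,0,0.004,-0.032],[-0.259,0.018,0.005,0,0.004,-0.032],[-0.259,0.018,0.005,0,0.004,-0.032]]]'; python3 go.py 0.6767 -0.112 0.186 2.513;python3 - <<'E'
from m import *
c=cap('wrist','w22.png')
E
```

```text
time_s: 35.05
position: [0.6763, -0.1112, 0.3005]
orientation: [[-0.808, 0.589, 0.001], [0.589, 0.808, 0.001], [0.0, 0.002, -1.0]]
ft_force: [-0.3, -0.2, -0.8]
finger_gap: 0.452
shift [-0.0017 -0.0012  0.229 ] turn [ 0.0021 -0.0001 -0.0011] rows>= 3 t 35.05 j [-0.326  0.48   1.016  0.002  1.645 -2.838] gap 0.452 F [-0.34 -0.17 -0.77] p [ 0.6763 -0.1112  0.3005]
```

View pics/w22.png

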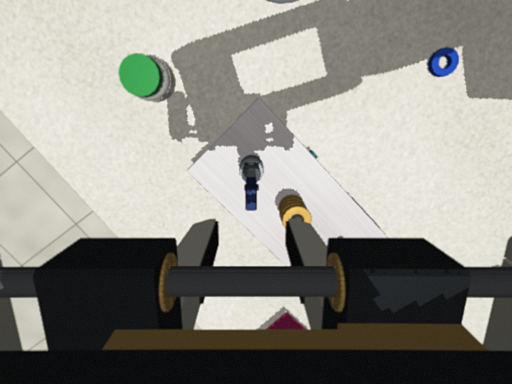

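```bash
python3 -m creep '[[[-0.001,-0.001,0.08,0,0,0],[-0.001,-0.001,0.15,0.002,0,-0.001],[-0.001,-0.001,0.2,0.002,0,-0.001],[-0.001,-0.001,0.23,0.002,0,-0.001],[-0.001,-0.001,0.23,0.002,0,-0.001],[-0.001,-0.001,0.23,0.002,0,-0.001]]]'; python3 go.py 0.6767 -0.112 0.186 2.513;python3 - <<'E'
from m import *
c=cap('wrist','w23.png')
E
```

```text
time_s: 35.7
position: [0.6764, -0.111, 0.1878]
orientation: [[-0.809, 0.587, 0.002], [0.587, 0.809, -0.001], [-0.002, 0.001, -1.0]]
ft_force: [-0.4, 0.3, 0.3]
finger_gap: 0.452
shift [-0.0015 -0.0012  0.0036] turn [0.001  0.0031 0.001 ] rows>= 1 t 35.7 j [-0.325  0.52   1.219  0.     1.4   -2.839] gap 0.452 F [-0.43  0.34  0.26] p [ 0.6764 -0.111   0.1878]
```

View pics/w23.png

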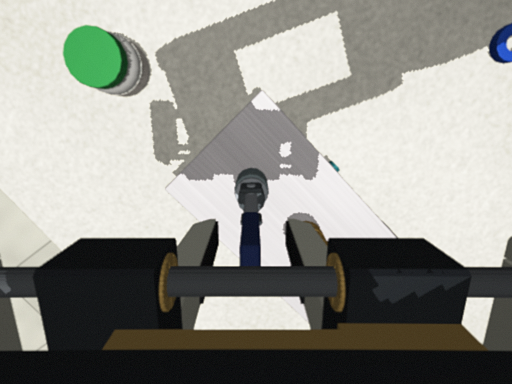

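```bash
python3 -m creep '[[[-0.001,-0.001,0,0,0,0],[-0.001,-0.001,0,0,0,0],[-0.001,-0.001,0,0,0,0],[-0.001,-0.001,0,0,0,0],[-0.001,-0.001,0,0,0,0]]]' 0 50; python3 -m creep '[[[0,0,0.0005,0,0,0.15],[0,0,0.001,0,0,0.3],[0,0,0.0014,0,0,0.45],[0,0,0.002,0,0,0.6],[0,0,0.0025,0,0,0.75],[0,0,0.0025,0,0,0.9],[0,0,0.0025,0,0,1],[0,0,0.0025,0,0,1]]]';python3 go.py 0.6767 -0.112 0.186 2.513;python3 - <<'E'
from m import *
c=cap('wrist','w24.png')
E
```

```text
time_s: 36.25
position: [0.6767, -0.1117, 0.1884]
orientation: [[-0.809, 0.587, 0.003], [0.587, 0.809, -0.001], [-0.003, 0.001, -1.0]]
ft_force: [-1.4, 0.6, 3.4]
finger_gap: 0.102
time_s: 37.05
position: [0.6768, -0.112, 0.1873]
orientation: [[-0.156, 0.988, 0.003], [0.988, 0.156, -0.001], [-0.001, 0.003, -1.0]]
ft_force: [0.8, -0.6, 0.9]
finger_gap: 0.107
shift [ 0.     -0.0003  0.0026] turn [ 0.0028  0.0033 -0.9998] rows>= 6 t 37.05 j [-0.326  0.521  1.219  0.     1.398 -2.054] gap 0.107 F [ 0.83 -0.62  0.93] p [ 0.6768 -0.112   0.1873]
```

View pics/w24.png

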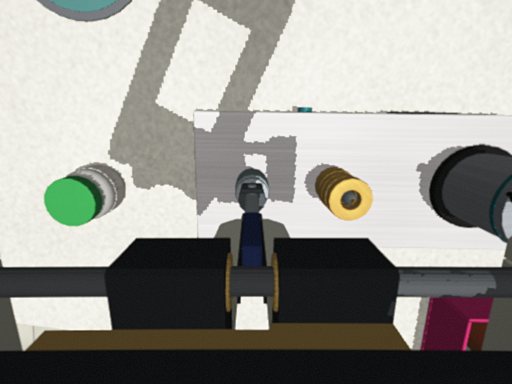

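```bash
for i in 1; do python3 -m creep '[[[0,0,0.0005,0,0,0.15],[0,0,0.001,0,0,0.3],[0,0,0.0014,0,0,0.45],[0,0,0.002,0,0,0.6],[0,0,0.0025,0,0,0.75],[0,0,0.0025,0,0,0.9],[0,0,0.0025,0,0,1],[0,0,0.0025,0,0,1]]]'; done
python3 -m creep '[[[0,0,0.0005,0,0,0.15],[0,0,0.001,0,0,0.3],[0,0,0.0014,0,0,0.45],[0,0,0.002,0,0,0.6],[0,0,0.0025,0,0,0.75],[0,0,0.0025,0,0,0.9],[0,0,0.0025,0,0,1],[0,0,0.0025,0,0,1]]]'
python3 -m creep '[[[0,0,0.0005,0,0,0.15],[0,0,0.001,0,0,0.3],[0,0,0.0014,0,0,0.45],[0,0,0.002,0,0,0.6],[0,0,0.0025,0,0,0.75],[0,0,0.0025,0,0,0.9],[0,0,0.0025,0,0,1],[0,0,0.0025,0,0,1]]]'
python3 go.py 0.6767 -0.112 0.182 -1.437;python3 - <<'E'
from m import *
print(env.get_state()['torque'])
c=cap('wrist','w25.png')
E
```

```text
time_s: 37.9
position: [0.6767, -0.1123, 0.186]
orientation: [[0.585, 0.811, 0.003], [0.811, -0.585, -0.001], [0.001, 0.003, -1.0]]
ft_force: [-0.9, -1.1, 1.3]
finger_gap: 0.106
time_s: 38.7
position: [0.6765, -0.1125, 0.1848]
orientation: [[0.987, 0.162, 0.002], [0.162, -0.987, -0.002], [0.002, 0.002, -1.0]]
ft_force: [-0.6, -1.0, 1.0]
finger_gap: 0.104
time_s: 39.5
position: [0.6762, -0.1124, 0.1835]
orientation: [[0.814, -0.58, 0.002], [-0.58, -0.814, -0.002], [0.002, 0.0, -1.0]]
ft_force: [-1.4, -0.4, 1.6]
finger_gap: 0.103
shift [ 0.0003 -0.0013  0.003 ] turn [-0.0008 -0.0028  1.0413] rows>= 6 t 39.5 j [-0.327  0.523  1.224 -0.001  1.392  0.293] gap 0.103 F [-1.4  -0.42  1.63] p [ 0.6762 -0.1124  0.1835]
[-0.1817  0.5528 -0.0858]
```

View pics/w25.png

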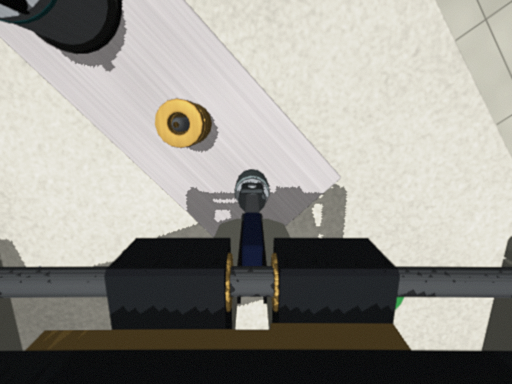

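Turn of 180° done with the lever following. I do the last 45° and a little more.

```bash

python3 -m creep '[[[0,-0.001,0.0005,0,0,0.15],[0,-0.001,0.001,0,0,0.3],[0,-0.001,0.0014,0,0,0.45],[0,-0.001,0.002,0,0,0.6],[0,-0.001,0.0025,0,0,0.75],[0,-0.001,0.0025,0,0,0.87],[0,-0.001,0.0025,0,0,0.93],[0,-0.001,0.0025,0,0,0.93]]]'
python3 -m creep '[[[0,0,0,0,0,0.05],[0,0,0,0,0,0.1],[0,0,0,0,0,0.1],[0,0,0,0,0,0.1]]]'
python3 go.py 0.6767 -0.112 0.182 -1.437; python3 -c "
from h import *
print(env.get_state()['torque'])"
python3 -m creep '[[[0,0,0,0,0,0.05],[0,0,0,0,0,0.08],[0,0,0,0,0,0.08],[0,0,0,0,0,0.08]]]'
python3 go.py 0.6767 -0.112 0.182 -1.437;python3 - <<'E'
from m import *
print(env.get_state()['torque'])
c=cap('wrist','w26.png')
E
```

```text
time_s: 40.35
position: [0.6761, -0.1121, 0.1823]
orientation: [[0.224, -0.975, 0.001], [-0.975, -0.224, -0.002], [0.002, -0.001, -1.0]]
ft_force: [-1.8, -1.3, 1.2]
finger_gap: 0.105
time_s: 40.75
position: [0.6761, -0.1121, 0.1822]
orientation: [[0.15, -0.989, 0.001], [-0.989, -0.15, -0.001], [0.002, -0.001, -1.0]]
ft_force: [-2.2, 0.0, 1.8]
finger_gap: 0.105
shift [-0.     -0.0013  0.0005] turn [-0.0007 -0.002   0.0216] rows>= 1 t 40.75 j [-0.326  0.524  1.226 -0.001  1.39   1.094] gap 0.105 F [-2.17  0.01  1.79] p [ 0.6761 -0.1121  0.1822]
[-0.14086172  0.53228049  0.05485498]
time_s: 41.15
position: [0.6761, -0.1121, 0.1822]
orientation: [[0.09, -0.996, 0.001], [-0.996, -0.09, -0.002], [0.002, -0.001, -1.0]]
ft_force: [-0.3, -0.6, 0.0]
finger_gap: 0.107
shift [-0.     -0.0011  0.0004] turn [-0.0008 -0.0021 -0.0561] rows>= 1 t 41.15 j [-0.326  0.525  1.226 -0.001  1.39   1.155] gap 0.107 F [-0.26 -0.58  0.03] p [ 0.6761 -0.1121  0.1822]
[-0.1923  0.4551  0.6062]
```

View pics/w26.png

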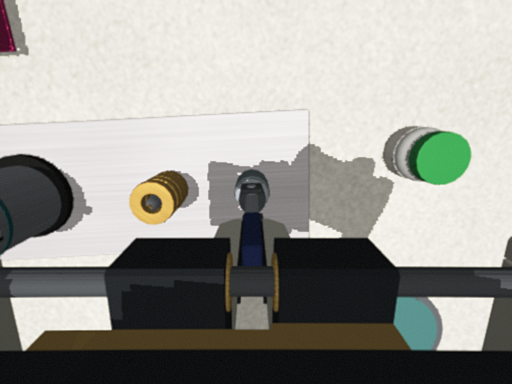

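```bash

python3 -m creep '[[[0,0,0,0,0,0],[0,0,0,0,0,0],[0,0,0,0,0,0],[0,0,0,0,0,0]]]' 0.45
python3 -m creep '[[[0,0,-0.08,0,0,0],[0,0,-0.16,0,0,0],[0,0,-0.22,0,0,0],[0,0,-0.24,0,0,-0.15],[0,0,-0.24,0,0,-0.34],[0,0,-0.24,0,0,-0.53],[0,0,-0.24,0,0,-0.72],[0,0,-0.24,0,0,-0.9],[0,0,-0.24,0,0,-1],[0,0,-0.24,0,0,-1]]]'
python3 - <<'E'
from m import *
yaw=.134
c=cap('wrist','w27.png');d=cap('side');cv2.imwrite('pics/s3.png',cv2.resize(d['color'][115:280,180:345],None,fx=3,fy=3,interpolation=cv2.INTER_CUBIC))
d=cap('top');cv2.imwrite('pics/t3.png',cv2.resize(d['color'][110:205,175:400],None,fx=3,fy=3,interpolation=cv2.INTER_CUBIC))
E
```

```text
time_s: 41.6
position: [0.6762, -0.112, 0.1821]
orientation: [[0.089, -0.996, 0.001], [-0.996, -0.089, -0.001], [0.001, -0.001, -1.0]]
ft_force: [-0.2, 0.2, -0.5]
finger_gap: 0.4
time_s: 42.6
position: [0.6761, -0.1118, 0.3021]
orientation: [[0.768, -0.641, 0.001], [-0.641, -0.768, -0.001], [0.001, 0.0, -1.0]]
ft_force: [-0.5, 0.1, 0.8]
finger_gap: 0.449
```

View pics/w27.png

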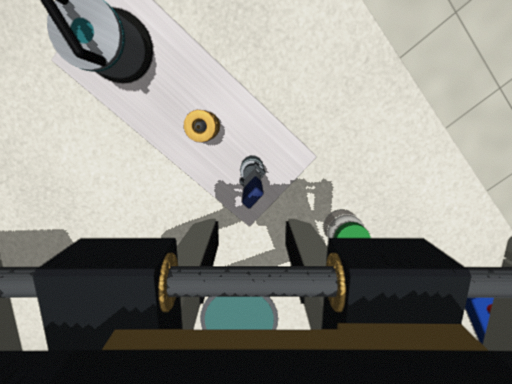

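View pics/s3.png

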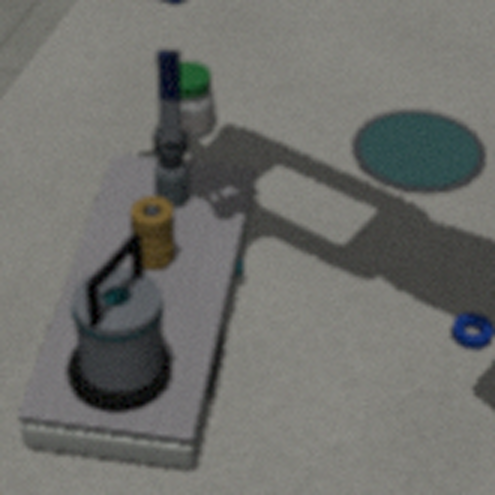

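```bash
python3 - <<'E'
from m import *
c=cap('wrist')
h=cv2.cvtColor(c['color'],cv2.COLOR_BGR2HSV)[140:225,220:290]
m=cv2.inRange(h,(105,80,70),(130,255,255))
k=max(cv2.findContours(m,0,1)[0],key=cv2.contourArea)
r=cv2.minAreaRect(k);bx=cv2.boxPoints(r)+[220,140]
P=np.array([onz(c,*p,.224)[:2] for p in bx]);print(r,P.mean(0))
for i in range(4):
  d=P[(i+1)%4]-P[i];print(np.linalg.norm(d),np.arctan2(d[1],d[0]))
cv2.imwrite('pics/w28.png',cv2.resize(c['color'][100:240,170:310],None,fx=4,fy=4,interpolation=cv2.INTER_CUBIC))
E
```

```text
((34.772274017333984, 52.222774505615234), (8.557319641113281, 14.42803955078125), 84.2894058227539) [ 0.6817 -0.1092]
0.012780213201398138 -0.5961987028933674
0.007864090662858442 -2.163813205699495
0.01288041168857389 2.5461684902572466
0.007874386066146141 0.96505101864952
```

View pics/w28.png

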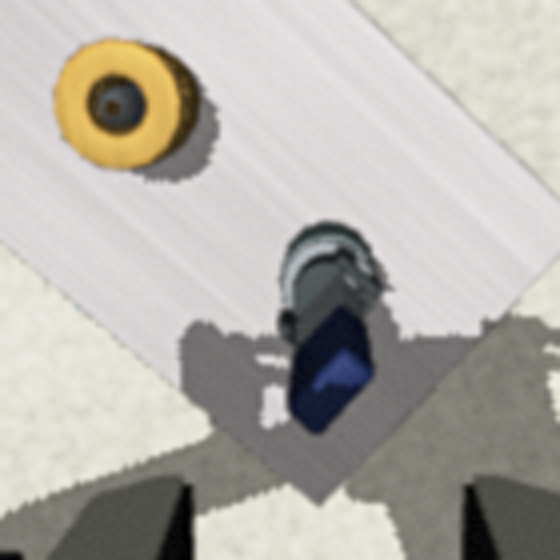

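```bash

python3 -m creep '[[[0,0.02,0,0,0,-0.19],[0,0.04,0,0,0,-0.38],[0,0.06,0,0,0,-0.57],[0,0.06,0,0,0,-0.76],[0,0.06,0,0,0,-0.95],[0,0.06,0,0,0,-1],[0,0.06,0,0,0,-1],[0,0.06,0,0,0,-1]]]' 0 10
python3 - <<'E'
import numpy as np
y=.134;e=np.array([-np.sin(y),np.cos(y)]);b=np.array([.6766,-.112])
for yy in (-.035,-.0125): print(yy,b+e*yy)
E
python3 go.py 0.6813 -0.1467 0.206 0.134
```

```text
time_s: 43.6
position: [0.6569, -0.1348, 0.3021]
orientation: [[0.996, 0.086, 0.001], [0.086, -0.996, -0.001], [0.001, 0.001, -1.0]]
ft_force: [0.1, 0.1, 0.0]
finger_gap: 0.004
-0.035 [ 0.68127598 -0.14668624]
-0.0125 [ 0.67826999 -0.12438794]
shift [0.0465 0.0276 0.1923] turn [ 0.0018 -0.001  -0.0616] rows>= 2 t 43.6 j [-0.368  0.449  1.06  -0.001  1.63  -0.454] gap 0.004 F [0.14 0.08 0.02] p [ 0.6569 -0.1348  0.3021]
```

```bash

python3 -m creep '[[[0.0465,0.0276,0,0,0,-0.06],[0.0465,0.0276,0,0.002,0,-0.06],[0.0465,0.0276,0.08,0.002,0,-0.06],[0.0465,0.0276,0.16,0.002,0,-0.06],[0.0465,0.0276,0.192,0.002,0,-0.06],[0.0465,0.0276,0.192,0.002,0,-0.06],[0.0465,0.0276,0.192,0.002,0,-0.06]]]' 
python3 go.py 0.6813 -0.1467 0.206 0.134
python3 - <<'E'
from m import *
d=cap('wrist');cv2.imwrite('pics/w29.png',d['color'])
d=cap('side');cv2.imwrite('pics/s4.png',cv2.resize(d['color'][90:250,180:345],None,fx=3,fy=3,interpolation=cv2.INTER_CUBIC))
E
```

```text
time_s: 44.3
position: [0.6814, -0.1466, 0.2069]
orientation: [[0.991, 0.131, 0.001], [0.131, -0.991, 0.0], [0.001, 0.0, -1.0]]
ft_force: [-0.4, -0.5, 0.8]
finger_gap: 0.004
shift [-0.0001  0.0001  0.0018] turn [ 0.0001 -0.0016 -0.0027] rows>= 1 t 44.3 j [-0.372  0.533  1.152  0.001  1.456 -0.504] gap 0.004 F [-0.37 -0.55  0.76] p [ 0.6814 -0.1466  0.2069]
```

View pics/w29.png

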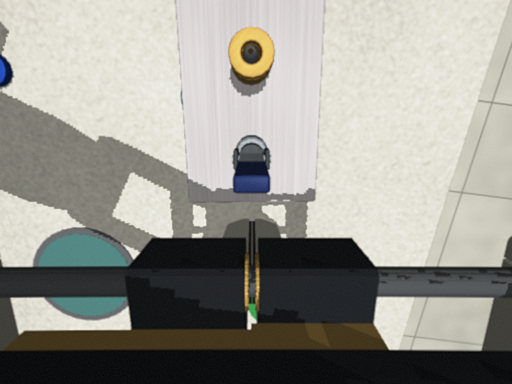

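View pics/s4.png

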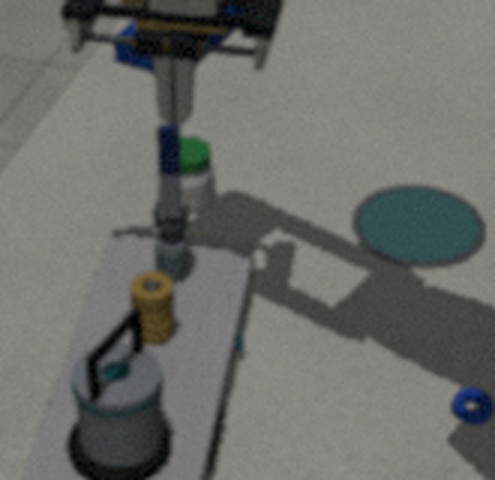

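```bash

python3 -m creep '[[[0,-0.03,0,0,0,0],[0,-0.045,0,0,0,0],[0,-0.066,0.002,0,0,0],[0,-0.087,0.005,0,0,0],[0,-0.107,0.01,0,0,0],[0,-0.126,0.018,0,0,0],[0,-0.144,0.029,0,0,0],[0,-0.161,0.042,0,0,0],[0,-0.175,0.057,0,0,0],[0,-0.188,0.074,0,0,0],[0,-0.188,0.074,0,0,0]]]' 
python3 - <<'E'
from m import *
d=cap('wrist');cv2.imwrite('pics/w30.png',d['color'])
d=cap('side');cv2.imwrite('pics/s5.png',cv2.resize(d['color'][90:250,180:345],None,fx=3,fy=3,interpolation=cv2.INTER_CUBIC))
E
```

```text
time_s: 45.5
position: [0.6689, -0.0524, 0.1691]
orientation: [[0.991, 0.133, 0.001], [0.133, -0.991, 0.0], [0.001, -0.0, -1.0]]
ft_force: [0.1, -0.2, 0.3]
finger_gap: 0.004
```

View pics/s5.png

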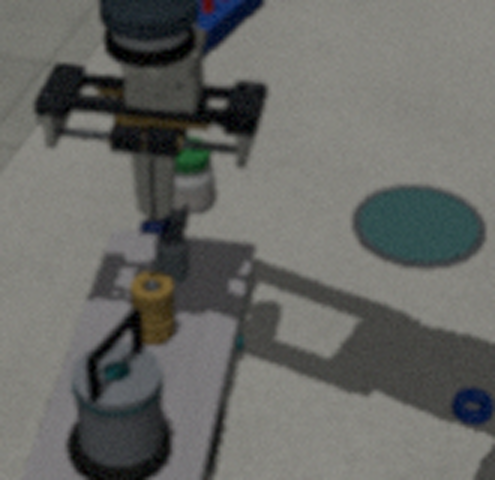

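View pics/w30.png

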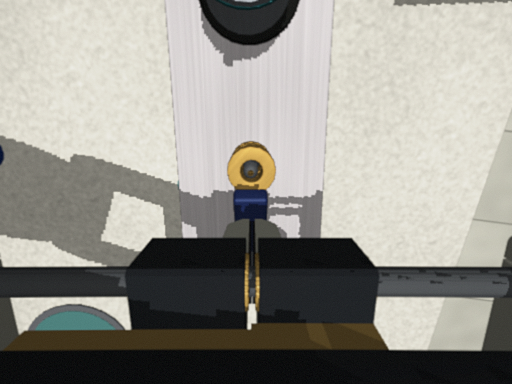

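```bash

python3 -m creep '[[[0,-0.008,0.012,0,0,0],[0,-0.014,0.024,0,0,0],[0,-0.019,0.036,0,0,0],[0,-0.023,0.05,0,0,0],[0,-0.026,0.062,0,0,0],[0,-0.027,0.072,0,0,0],[0,-0.027,0.077,0,0,0],[0,-0.027,0.077,0,0,0],[0,-0.027,0.077,0,0,0]]]' 
python3 - <<'E'
from m import *
d=cap('wrist');cv2.imwrite('pics/w31.png',d['color'])
d=cap('side');cv2.imwrite('pics/s6.png',cv2.resize(d['color'][90:250,180:345],None,fx=3,fy=3,interpolation=cv2.INTER_CUBIC))
E
```

```text
time_s: 46.5
position: [0.6672, -0.0399, 0.1313]
orientation: [[0.991, 0.132, 0.001], [0.132, -0.991, 0.0], [0.001, 0.0, -1.0]]
ft_force: [-0.3, -1.0, 0.2]
finger_gap: 0.009
```

View pics/s6.png

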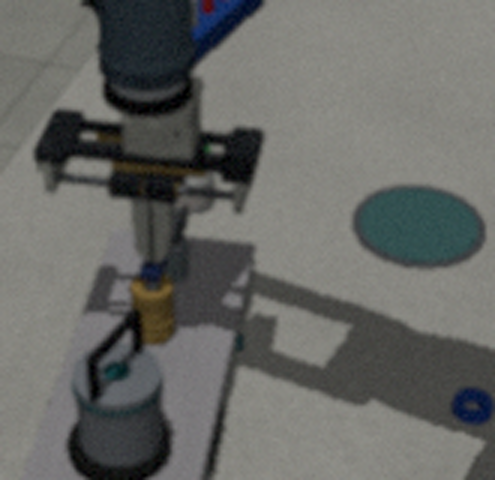

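View pics/w31.png

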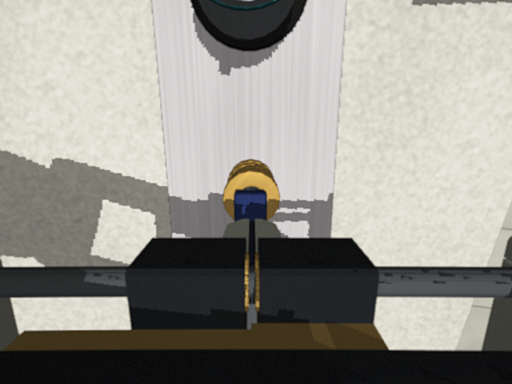

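```bash

python3 -m creep '[[[0,0,0.003,0,0,0],[0,0,0.006,0,0,0],[0,0,0.006,0,0,0],[0,0,0.006,0,0,0]]]'
python3 -m creep '[[[0,0,0.003,0,0,0],[0,0,0.005,0,0,0],[0,0,0.005,0,0,0],[0,0,0.005,0,0,0]]]'
```

```text
time_s: 47.0
position: [0.6674, -0.0393, 0.1297]
orientation: [[0.991, 0.133, 0.002], [0.133, -0.991, 0.001], [0.002, -0.0, -1.0]]
ft_force: [-2.3, 2.4, 6.7]
finger_gap: 0.003
time_s: 47.4
position: [0.6676, -0.0389, 0.1291]
orientation: [[0.991, 0.133, 0.004], [0.133, -0.991, 0.001], [0.004, -0.0, -1.0]]
ft_force: [-2.4, 1.3, 9.4]
finger_gap: 0.009
```

```bash

python3 -m creep '[[[0,0,-0.08,0,0,0],[0,0,-0.16,0,0,0],[0,0,-0.24,0,0,0],[0,0.05,-0.28,0,0,0],[0,0.08,-0.28,0,0,0],[0,0.08,-0.28,0,0,0]]]'
python3 - <<'E'
from m import *
d=cap('wrist');cv2.imwrite('pics/w32.png',d['color'])
d=cap('side');cv2.imwrite('pics/s7.png',cv2.resize(d['color'][90:280,180:345],None,fx=3,fy=3,interpolation=cv2.INTER_CUBIC))
E
```

```text
time_s: 48.0
position: [0.6722, -0.0807, 0.2679]
orientation: [[0.991, 0.13, 0.003], [0.13, -0.991, 0.0], [0.003, 0.0, -1.0]]
ft_force: [-0.1, -0.5, -0.2]
finger_gap: 0.005
```

View pics/w32.png

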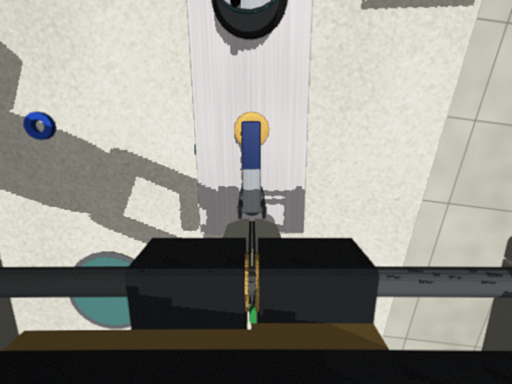

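View pics/s7.png

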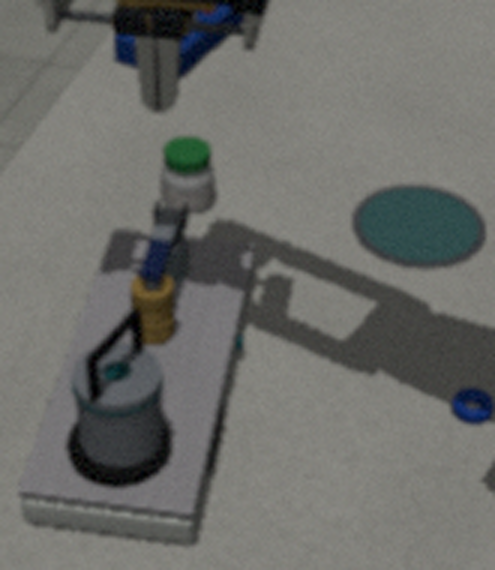

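```bash
python3 - <<'E'
from m import *
w=cap('wrist');s=cap('side');t=cap('top')
cv2.imwrite('pics/s8.png',cv2.resize(s['color'][150:215,210:260],None,fx=9,fy=9,interpolation=cv2.INTER_CUBIC))
cv2.imwrite('pics/w33.png',cv2.resize(w['color'][100:170,220:290],None,fx=8,fy=8,interpolation=cv2.INTER_CUBIC))
E
python3 go.py 0.642 0.06 0.30 -0.17
```

```text
shift [-0.0221 -0.281  -0.0653] turn [-0.0024 -0.0004  0.3867] rows>= 3 t 48.25 j [-0.281  0.469  1.111  0.002  1.561 -0.415] gap 0.009 F [ 1.08 -0.09  0.18] p [ 0.6717 -0.0777  0.2671]
```

View pics/s8.png

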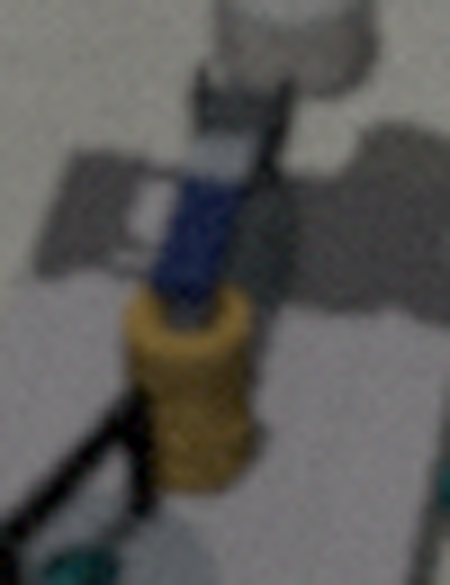

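View pics/w33.png

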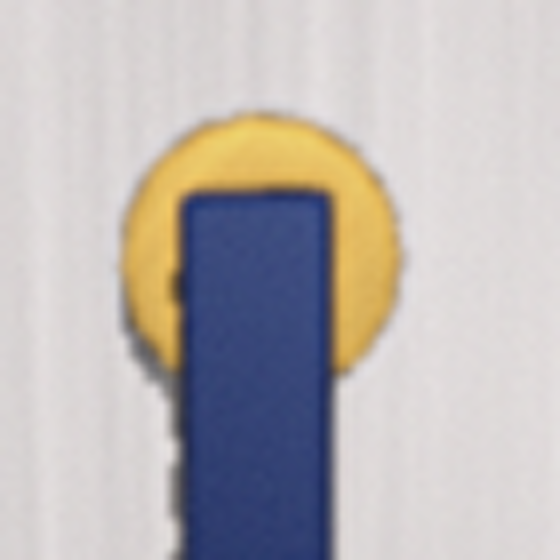

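```bash
python3 - <<'E'
from m import *
w=cap('wrist');s=cap('side');t=cap('top')
pw=(258/8+220,190/8+100);ps=(183/9+210,296/9+150)
x,r=tri([ray(w,*pw),ray(s,*ps)]);print(x,r)
e=np.array([-.134,.991]);b=np.array([.6766,-.112])
for z in (.131,.14,.147):print(z,(onz(w,*pw,z)[:2]-b)@e, 'expect',np.sqrt(98**2-(z*1000-131)**2),proj(s,onz(w,*pw,z)),ps)
E
```

```text
[ 0.6628 -0.0148  0.1232] [np.float64(0.0013072360563706404), np.float64(0.0013072360563707076)]
0.131 0.09863629032806795 expect 98.0 [[229.2672 180.7529]] (230.33333333333334, 182.88888888888889)
0.14 0.0988072118159746 expect 97.58585963140357 [[229.1489 178.2275]] (230.33333333333334, 182.88888888888889)
0.147 0.09894015075101312 expect 96.68505572217457 [[229.0564 176.2452]] (230.33333333333334, 182.88888888888889)
```

```bash

python3 -m creep '[[[-0.01,-0.08,-0.03,0,0,0.13],[-0.02,-0.16,-0.065,0,0,0.26],[-0.022,-0.24,-0.065,0,0,0.387],[-0.022,-0.28,-0.065,0,0,0.387],[-0.022,-0.28,-0.065,0,0,0.387],[-0.022,-0.28,-0.065,0,0,0.387]]]' 0.5
python3 - <<'E'
from m import *
d=cap('wrist');cv2.imwrite('pics/w34.png',cv2.resize(d['color'][100:260,170:340],None,fx=4,fy=3.5,interpolation=cv2.INTER_CUBIC))
E
```

```text
time_s: 49.0
position: [0.6424, 0.0598, 0.3009]
orientation: [[0.986, -0.168, 0.002], [-0.168, -0.986, 0.0], [0.002, -0.001, -1.0]]
ft_force: [0.1, -0.0, -0.3]
finger_gap: 0.468
```

View pics/w34.png

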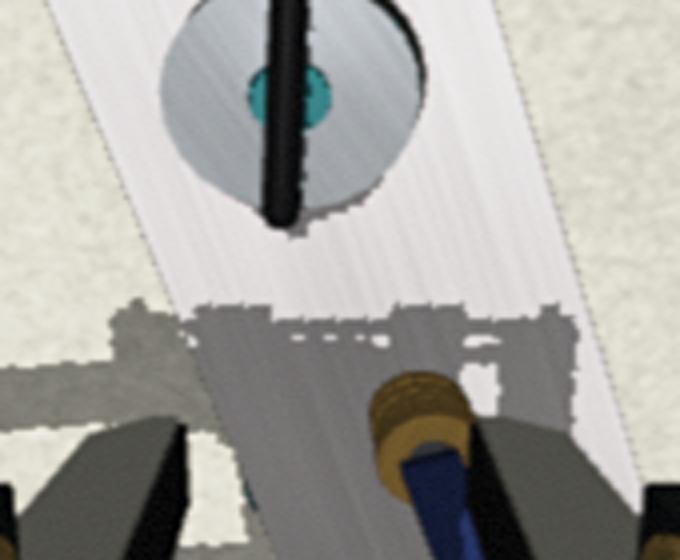

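```bash
python3 - <<'E'
from m import *
d=cap('wrist')
h=cv2.cvtColor(d['color'],cv2.COLOR_BGR2GRAY)
m=(h<40).astype(np.uint8);m[175:]=0;m[:,:225]=0;m[:,252:]=0;m[:60]=0
ys,xs=np.nonzero(m);
k=max(cv2.findContours(m*255,0,1)[0],key=cv2.contourArea)
r=cv2.minAreaRect(k);print(r,cv2.boundingRect(k))
x,y,w,hh=cv2.boundingRect(k)
P=[]
for yy in range(100,150,6):
    q=np.nonzero(m[yy])[0];
    if len(q): P.append(onz(d,q.mean(),yy,.178)[:2])
P=np.array(P);v=P[-1]-P[0];print(P[0],P[-1],np.arctan2(-v[1],-v[0]))
print('low end',onz(d,240.3,161,.183))
print('high end',onz(d,x+w/2,y,.183))
print('lid',onz(d,290/4+170,96/3.5+100,.14))
E
python3 go.py 0.642 0.1212 0.25 -0.17
```

```text
((237.43959045410156, 125.56935119628906), (19.888452529907227, 74.32555389404297), 6.054191589355469) (231, 89, 21, 75)
[0.6477 0.1458] [0.638  0.1006] 1.3588059517740132
low end [0.6362 0.0883 0.183 ]
high end [0.6496 0.1552 0.183 ]
lid [0.6427 0.1191 0.14  ]
shift [-0.0228 -0.1234  0.1012] turn [-0.0011 -0.0024 -0.0008] rows>= 2 t 49.1 j [-0.082  0.399  1.141  0.001  1.6    0.088] gap 0.496 F [-0.25 -0.76 -0.07] p [0.6427 0.0584 0.3006]
```

```bash

python3 -m creep '[[[-0.01,-0.06,0,0,0,0.02],[-0.0225,-0.124,0,0,0,0.045],[-0.0225,-0.124,0.06,0,0,0.045],[-0.0225,-0.124,0.1,0,0,0.045],[-0.0225,-0.124,0.1,0,0,0.045],[-0.0225,-0.124,0.1,0,0,0.045]]]' 0.5
python3 go.py 0.6427 0.1214 0.162 -0.205
python3 - <<'E'
from m import *
d=cap('wrist');cv2.imwrite('pics/w35.png',d['color'])
E
```

```text
time_s: 49.7
position: [0.6425, 0.1203, 0.2506]
orientation: [[0.979, -0.206, 0.001], [-0.206, -0.979, 0.0], [0.001, -0.001, -1.0]]
ft_force: [0.5, -0.4, -0.9]
finger_gap: 0.505
shift [-0.0002 -0.0021  0.1772] turn [-0.0008 -0.0014 -0.0031] rows>= 2 t 49.7 j [0.015 0.431 1.21  0.    1.499 0.222] gap 0.505 F [ 0.47 -0.38 -0.86] p [0.6425 0.1203 0.2506]
```

View pics/w35.png

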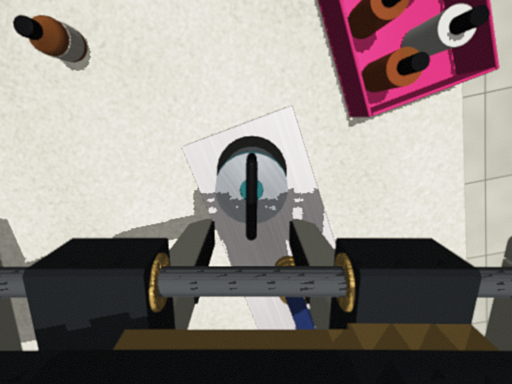

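```bash

python3 -m creep '[[[0,-0.002,0.08,0,0,0],[0,-0.002,0.14,0,0,0],[0,-0.002,0.176,0,0,0],[0,-0.002,0.176,0,0,0],[0,-0.002,0.176,0,0,0]]]' 0.5
python3 -m creep '[[[0,0,0,0,0,0],[0,0,0,0,0,0],[0,0,0,0,0,0],[0,0,0,0,0,0],[0,0,0,0,0,0]]]' 0 55
python3 -m creep '[[[0,0,-0.01,0,0,0],[0,0,-0.02,0,0,0],[0,0,-0.06,0,0,0],[0,0,-0.12,0,0,0],[0,0,-0.18,0,0,0],[0,0,-0.2,0,0,0],[0,0,-0.2,0,0,0]]]'
python3 - <<'E'
from m import *
d=cap('wrist');cv2.imwrite('pics/w36.png',d['color'])
d=cap('side');cv2.imwrite('pics/s9.png',cv2.resize(d['color'][90:280,150:345],None,fx=3,fy=3,interpolation=cv2.INTER_CUBIC))
E
python3 go.py 0.46 0.02 0.265 -0.205
```

```text
time_s: 50.25
position: [0.6445, 0.1211, 0.1652]
orientation: [[0.978, -0.206, 0.005], [-0.206, -0.978, 0.0], [0.005, -0.002, -1.0]]
ft_force: [-0.1, -0.3, -0.0]
finger_gap: 0.496
time_s: 50.75
position: [0.6444, 0.1211, 0.1655]
orientation: [[0.978, -0.206, 0.006], [-0.206, -0.978, 0.001], [0.005, -0.002, -1.0]]
ft_force: [-1.3, 0.1, 0.1]
finger_gap: 0.118
time_s: 51.45
position: [0.6447, 0.1211, 0.2673]
orientation: [[0.978, -0.206, 0.009], [-0.206, -0.978, 0.001], [0.009, -0.002, -1.0]]
ft_force: [1.0, 0.4, -3.0]
finger_gap: 0.089
shift [-0.3169  0.2734 -0.0034] turn [-0.0015 -0.0039 -0.0036] rows>= 5 t 51.55 j [0.016 0.426 1.186 0.    1.527 0.224] gap 0.087 F [ 0.39 -0.23 -3.36] p [0.6432 0.1211 0.2639]
```

View pics/w36.png

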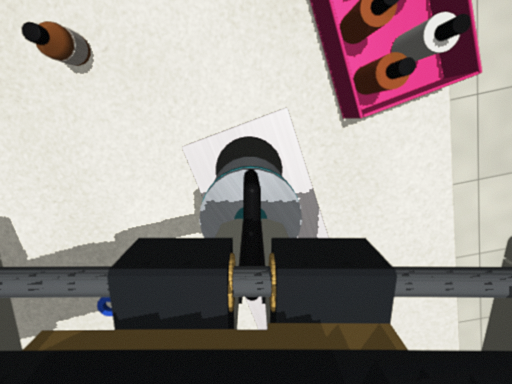

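View pics/s9.png

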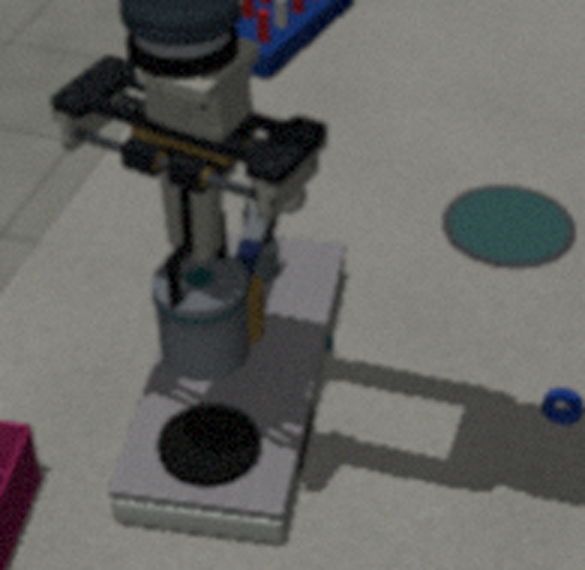

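```bash
python3 - <<'E'
from m import *
s=cap('side')
for z in (.2,.21,.22,.23,.24): print(z,proj(s,[.6435,.121,z]))
print(env.get_state()['finger_gap'])
w=cap('wrist');cv2.imwrite('pics/w37.png',cv2.resize(w['color'][130:300,180:320],None,fx=4,fy=3.5,interpolation=cv2.INTER_CUBIC))
cv2.imwrite('pics/s10.png',cv2.resize(s['color'][120:230,180:260],None,fx=6,fy=5.4,interpolation=cv2.INTER_CUBIC))
E
```

```text
0.2 [[216.8755 195.1323]]
0.21 [[216.6483 191.9573]]
0.22 [[216.4188 188.7403]]
0.23 [[216.1871 185.4806]]
0.24 [[215.9531 182.1776]]
0.0882657604498586
```

View pics/w37.png

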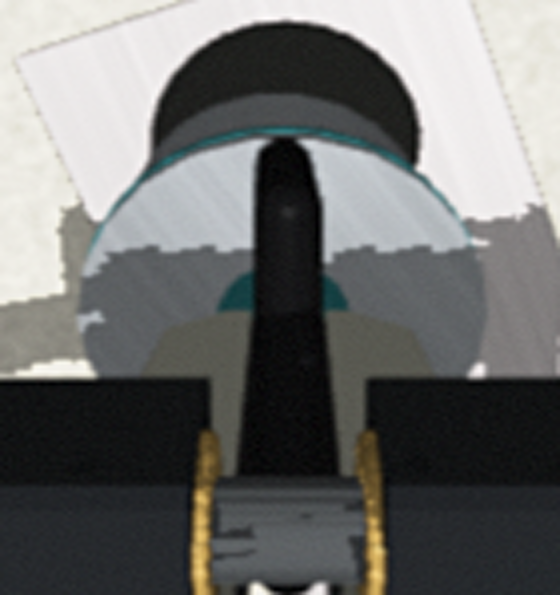

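View pics/s10.png

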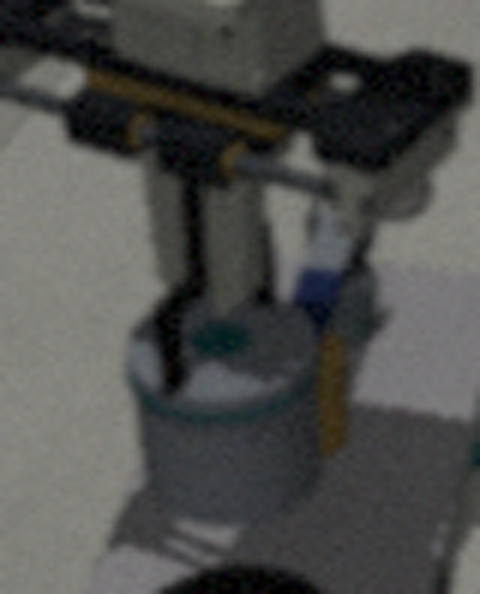

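```bash

python3 -m creep '[[[-0.03,0.006,0,0,0,0],[-0.06,0.012,0,0,0,0],[-0.137,0.029,0,0,0,0],[-0.211,0.065,0,0,0,0],[-0.269,0.128,0,0,0,0],[-0.304,0.207,0,0,0,0],[-0.307,0.29,0,0,0,0],[-0.289,0.378,0,0,0,0],[-0.27,0.466,0,0,0,0],[-0.252,0.554,0,0,0,0],[-0.233,0.642,0,0,0,0],[-0.214,0.73,0,0,0,0],[-0.196,0.818,0,0,0,0],[-0.179,0.897,0,0,0,0],[-0.17,0.94,0,0,0,0],[-0.167,0.955,0,0,0,0],[-0.167,0.955,0,0,0,0],[-0.167,0.955,0,0,0,0]]]' 0 60
python3 - <<'E'
from m import *
for n in ('side','top'):
  d=cap(n);cv2.imwrite(f'pics/{n}5.png',d['color'])
E
python3 go.py 0.463 -0.3285 0.13 -0.205
```

```text
time_s: 53.45
position: [0.4627, -0.3272, 0.2623]
orientation: [[0.979, -0.205, 0.001], [-0.205, -0.979, 0.002], [0.001, -0.002, -1.0]]
ft_force: [-0.1, 0.3, -3.2]
finger_gap: 0.09
shift [0.0004 0.0031 0.2657] turn [-0.0018 -0.0017 -0.0013] rows>= 3 t 53.55 j [-0.813  0.264  1.42   0.002  1.457 -0.607] gap 0.089 F [-0.13  0.81 -3.55] p [ 0.4629 -0.3271  0.2628]
```

View pics/side5.png

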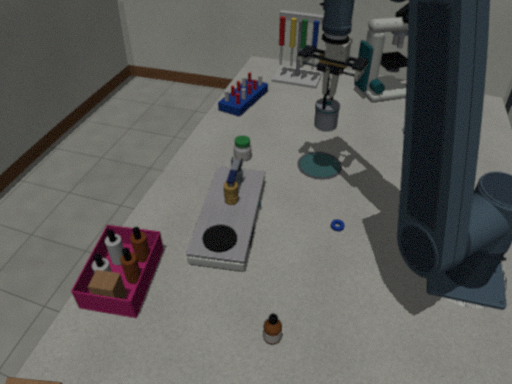

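```bash

python3 -m creep '[[[0,0.003,0.06,0,0,0],[0,0.003,0.12,0,0,0],[0,0.003,0.18,0,0,0],[0,0.003,0.24,0,0,0],[0,0.003,0.27,0,0,0],[0,0.003,0.28,0,0,0],[0,0.003,0.285,0,0,0],[0,0.003,0.285,0,0,0],[0,0.003,0.285,0,0,0]]]'
python3 -m creep '[[[0,0,0.004,0,0,0],[0,0,0.008,0,0,0],[0,0,0.008,0,0,0]]]'
```

```text
time_s: 54.45
position: [0.4636, -0.3288, 0.1217]
orientation: [[0.979, -0.204, 0.003], [-0.204, -0.979, -0.001], [0.003, -0.0, -1.0]]
ft_force: [-0.2, -0.5, -2.9]
finger_gap: 0.088
time_s: 54.75
position: [0.4635, -0.3288, 0.1177]
orientation: [[0.979, -0.204, 0.003], [-0.204, -0.979, -0.001], [0.003, -0.0, -1.0]]
ft_force: [-0.1, 0.7, -3.2]
finger_gap: 0.09
```

```bash

python3 -m creep '[[[0,0,0.004,0,0,0],[0,0,0.008,0,0,0],[0,0,0.008,0,0,0]]]'
python3 -m creep '[[[0,0,0.004,0,0,0],[0,0,0.006,0,0,0],[0,0,0.006,0,0,0]]]'
python3 -m creep '[[[0,0,0.002,0,0,0],[0,0,0.004,0,0,0],[0,0,0.004,0,0,0]]]'
```

```text
time_s: 55.05
position: [0.4633, -0.3286, 0.1132]
orientation: [[0.979, -0.204, 0.003], [-0.204, -0.979, -0.0], [0.003, -0.001, -1.0]]
ft_force: [0.0, -0.2, -3.9]
finger_gap: 0.089
time_s: 55.35
position: [0.4631, -0.3285, 0.1099]
orientation: [[0.979, -0.204, 0.002], [-0.204, -0.979, 0.0], [0.002, -0.001, -1.0]]
ft_force: [0.4, 0.3, -2.3]
finger_gap: 0.092
time_s: 55.65
position: [0.4633, -0.3287, 0.1085]
orientation: [[0.979, -0.204, 0.003], [-0.204, -0.979, -0.0], [0.003, -0.0, -1.0]]
ft_force: [-0.9, 0.2, 1.4]
finger_gap: 0.091
```

Contact (fz went from −3.5 to +1.4 N). I release, wait and lift off.

```bash

python3 -m creep '[[[0,0,0,0,0,0],[0,0,0,0,0,0],[0,0,0,0,0,0],[0,0,0,0,0,0]]]' 0.5
python3 -m creep '[[[0,0,-0.03,0,0,0],[0,0,-0.08,0,0,0],[0,0,-0.16,0,0,0],[0,0,-0.24,0,0,0],[0,0,-0.34,0,0,0],[0,-0.1,-0.36,0,0,0],[0,-0.2,-0.36,0,0,0],[0,-0.3,-0.36,0,0,0],[0,-0.3,-0.36,0,0,0]]]'
python3 - <<'E'
from m import *
for n in ('side','top','wrist'):
  d=cap(n);cv2.imwrite(f'pics/{n}6.png',d['color'])
E
```

```text
time_s: 56.05
position: [0.4634, -0.3288, 0.1086]
orientation: [[0.979, -0.204, 0.003], [-0.204, -0.979, -0.001], [0.003, -0.0, -1.0]]
ft_force: [-0.6, -0.2, -1.0]
finger_gap: 0.383
time_s: 56.95
position: [0.4943, -0.1764, 0.2894]
orientation: [[0.98, -0.199, 0.005], [-0.199, -0.98, 0.001], [0.004, -0.002, -1.0]]
ft_force: [-0.8, -0.9, 0.9]
finger_gap: 0.502
```

View pics/side6.png

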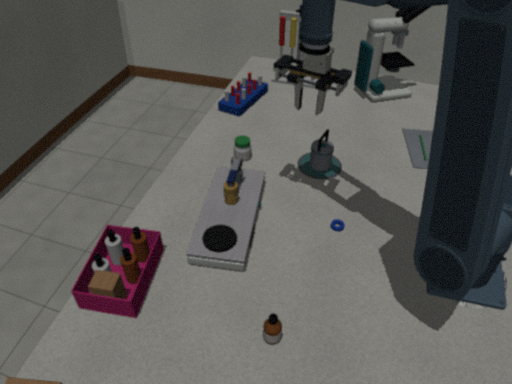

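View pics/top6.png

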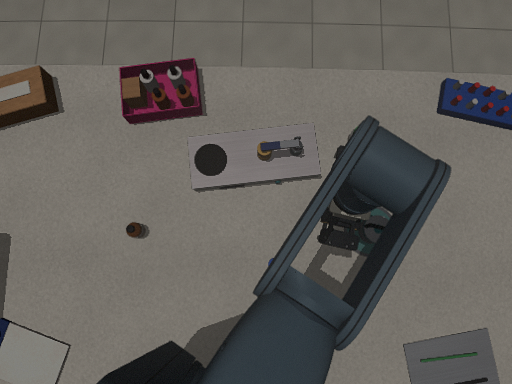

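View pics/wrist6.png

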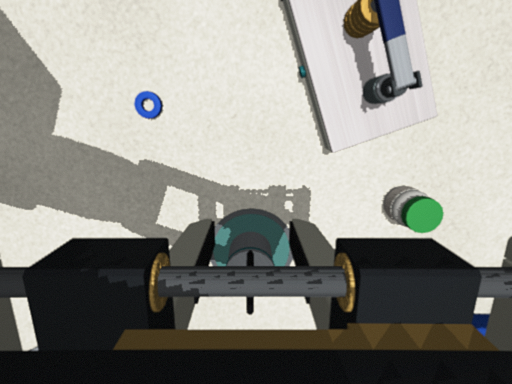

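The canister stands on the mat, at (321,155) in the side view. I move the arm away and check everything.

```bash

python3 -m creep '[[[-0.05,-0.08,0,0,0,0],[-0.1,-0.16,0,0,0,0],[-0.15,-0.24,0,0,0,0],[-0.18,-0.34,0,0,0,0],[-0.18,-0.44,0,0,0,0],[-0.18,-0.54,0,0,0,0],[-0.18,-0.64,0,0,0,0],[-0.18,-0.72,0,0,0,0],[-0.18,-0.72,0,0,0,0],[-0.18,-0.72,0,0,0,0]]]'
python3 - <<'E'
from m import *
t=cap('top');s=cap('side')
for n,d in (('top',t),('side',s)):
    h=cv2.cvtColor(d['color'],cv2.COLOR_BGR2HSV)
    m=cv2.inRange(h,(70,40,30),(105,255,220))
    k=max(cv2.findContours(m,0,1)[0],key=cv2.contourArea);e=cv2.minEnclosingCircle(k);print(n,e,onz(d,*e[0],.003))
a=cv2.resize(t['color'][195:265,330:410],None,fx=5,fy=5,interpolation=cv2.INTER_CUBIC)
b=cv2.resize(s['color'][120:190,280:360],None,fx=5,fy=5,interpolation=cv2.INTER_CUBIC)
cv2.imwrite('pics/fin.png',np.hstack([a,b]));cv2.imwrite('pics/top7.png',cv2.resize(t['color'][110:205,175:400],None,fx=3,fy=3))
cv2.imwrite('pics/side7.png',cv2.resize(s['color'][115:280,180:345],None,fx=3,fy=3))
E
```

```text
time_s: 58.1
position: [0.4793, 0.1879, 0.2874]
orientation: [[0.979, -0.203, 0.002], [-0.203, -0.979, -0.003], [0.003, 0.002, -1.0]]
ft_force: [0.2, -0.4, -0.1]
finger_gap: 0.498
top ((98.0, 259.3534240722656), 131.580810546875) [0.3579 0.4363 0.003 ]
side ((386.5, 55.5), 136.31040954589844) [ 0.3045 -1.332   0.003 ]
```

View pics/fin.png

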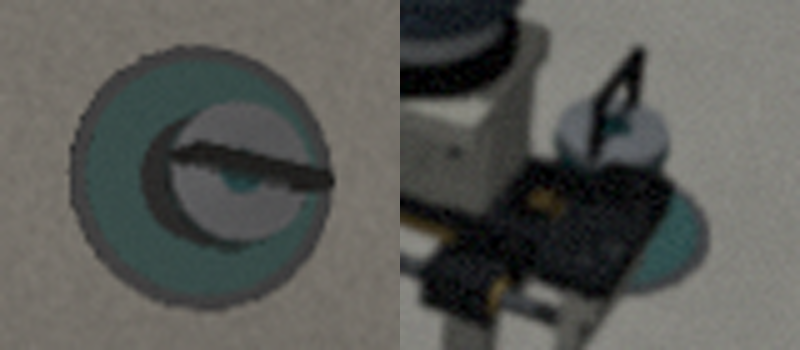

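View pics/top7.png

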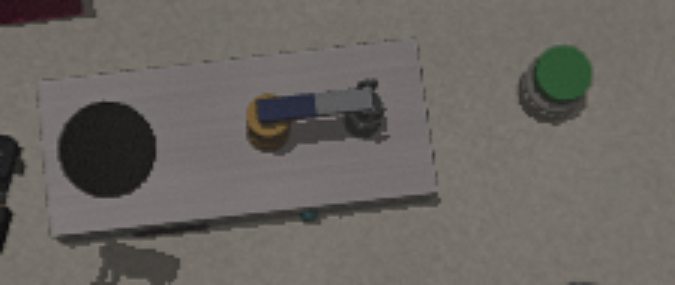

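View pics/side7.png

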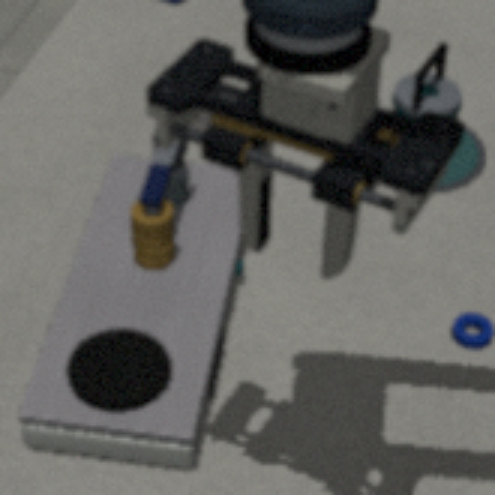

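```bash
python3 - <<'E'
from m import *
t=cap('top')
print('lid',onz(t,377.6,229,.083),'mat',onz(t,370.2,230.6,.003))
print('handle bar',onz(t,(180+330)/10+330,(153+182)/10+195,.121))
# rings: top ring seen in top view
print(env.get_state()['ft_force'],env.get_state()['time_s'])
E
```

```text
lid [ 0.4594 -0.3287  0.083 ] mat [ 0.4604 -0.3306  0.003 ]
handle bar [ 0.458  -0.3266  0.121 ]
[-0.3859 -1.4968 -0.4451] 58.25
```

The canister is within a few mm of the mat's centre and upright. The rings are on the post and the lever is down.

```bash
python3 -c "
from bench import env
print(env.hand_in())"
```

```text
the job is handed in; nothing more can be done
None
```

I did every part of the job and handed it in at about 58 s; the hand-in reports no verdict.

- **Rings:** all five brass rings are on the post, placed one at a time. In the last top and side pictures they form one stack under the lever.
- **Bolt:** I turned it clockwise about 4 rad until the wrist torque jumped from about 0.05 to 0.6 N m, which I took as the stop. The lever was still upright, and in the next picture it lined up with the shaker. The bolt angle can't be read directly, so "snug" rests on the torque and that picture.
- **Lever:** I folded it over the post until it resisted with about 9 N. My estimate of its end from two views put it at or just below flat. That estimate was 8 mm lower than expected, with the two rays about 3 mm apart, so it shows the lever is down but not its exact angle.
- **Canister:** it stands upright on the mat, about 2 mm from the centre in the top view. The grip gap shrank from 0.118 to 0.089 as I lifted, so the handle may have slipped a few millimetres. It held after that.
- **Bystanders:** the robot never went near the jar, the dropper or the blue ring, and they look unmoved in the pictures. I didn't measure them again.
- **Failed check:** my automatic search for the mat in the final pictures picked up the wrong area, so I used hand-picked pixels instead.

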